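# Put three turned pieces on their own finishing blocks

### The arm

A 6-joint arm with a two-finger parallel gripper is mounted at the origin on the work surface. World frame = base frame: x ahead of the robot, y to its left, z up, the work surface at z = 0. Lengths are in m, angles in rad, forces in N, time in s.
With the tool pointing down it reaches from about 0.25 to 0.8 m from the base axis. Payload 3.9 kg.
Tool frame: the origin (TCP) lies on the centre line of the jaws, within the pads' length; the fingertips stand arm.nose_length ahead of it and the grasp point (between the pads) lies 8 mm behind it (arm.nose_length is the distance from the TCP to the fingertips, in m); z points along the fingers, y is the line along which they close (so a half turn about z gives the same grasp; the last joint's range is limited). The gripper opens to 85 mm and grips with 20 to 120 N. Pads are 22 mm wide; open, the fingers measure 114 mm over their backs; the gripper's body (76 mm by 85 mm) begins 54 mm behind the grasp point. The pads swing forward as they close: fully open they stand 13 mm farther back than shut.
Start: joints at [0, 0.26, -0.138, 1.173, 0, 1.571], TCP at [0.525, -0, 0.221] pointing down, gripper open.
Joint ranges: [-2.78, 2.78], [-0.83, 1.72], [-1.28, 1.37], [-1.9, 2.12], [-1.57, 1.48], [-3.14, 3.14]. Speed limits (rad/s): [2.57, 2.57, 3.14, 3.14, 3.14, 3.14].

### API

Orientations are given as [roll, pitch, yaw] about the fixed x, y, z axes, in that order (R = Rz(yaw) Ry(pitch) Rx(roll)).
In Python, from workcell import arm, cams gives the robot as it stands.
- The arm moves only by the tool play_rows, never from a script. Its argument "motion" is a list of rows, each an object of numbers: "fingers": the opening, from -1 (shut) to 1 (fully open); "tx", "ty", "tz": the shift along the world's x, y, z in mm; "spin": the turn about the world's z in rad. In form: [{"fingers": .., "tx": .., "ty": .., "tz": .., "spin": ..}, ...]. A call has exactly 5 rows; each row shifts and turns the commanded pose from where the row before left it; what a row does not reach is not made up. A row lasts 1/12 s, in which the tool goes at most 41.7 mm and 7.16 degrees, less where a joint would pass 70% of its speed; a pose out of reach is approached as far as the arm can. A call is refused whole if a number of a shift passes 41.7 or a number of a turn 0.125, either way. A call with a gripper value outside its range is refused whole. The fingers move at their own pace and stop on an object; the grip force is fixed at half the most. Time passes only in rows, so rows that do not move let the fingers close, or fill a call up. It gives the time, the measured TCP pose, the force, the opening and the grip force at its end, in the units of the state.
- arm.get_state(): the state, without advancing time (a new reading comes with each control period).
- cams.read_camera(name): name is "scene" or "side" or "wrist"; returns (picture, depth): 480x640x3 uint8, red, green, blue; 480x640 float32, m along the optical axis (not along the pixel's ray), 0 where there is no reading.
- cams.calibration(name): a dict with "fx", "fy", "cx", "cy" (pixels), "k1" (the pictures are not rectified: a ray, as slopes to the right and down, at radius r is drawn at 1 + k1 r^2 times it, then the intrinsics apply), "rvec" (rotation vector, rad) and "tvec" (3), from world to camera coordinates, as OpenCV has them; the wrist camera has in their place "T_tool_cam" (4x4, takes a point from camera to tool coordinates, whose origin is the TCP and whose axes are the flange's). Camera axes: x right, y down, z forward; pixel columns grow to the right and rows downward; lengths in m; the calibration is good to about 2 mm. A picture is of the moment at which its call begins: read the wrist's pose just before it. calibration takes no time and is no camera call.
- arm.close_job(): hands the job in; it is judged then, once.
The state is a dict: "t": time; "joints": joint angles; "joint_vel": joint speeds; "joint_efforts": joint torques, N m; "tcp_pos": TCP position; "tcp_rot": TCP orientation; "ft_force": force on the tool from outside, world axes, zero at the start; "ft_torque": the same for the moment, N m; "gripper_width": finger opening in m; "finger_force": force on a finger pad.
Only numpy, scipy, OpenCV 4.12 (cv2) and the standard library are available. Lean on these libraries where they do the work, as an engineer would, in place of code of your own. Each camera call takes 0.05 s, during which the arm holds its last target. There are 200 camera calls.

### The job

The drawer knob, the lidded box and the candlestick have each been stood on the wrong finishing block. Swap them round, parking one on the free cork mat on the way, until each stands upright in the recess that fits its foot: the knob in the small block, the lidded box in the medium one and the candlestick in the large one. Set each piece down gently, without dropping it or knocking it over, and leave the wax tin, the bowl and the sanding block where they are.

Things in the scene. Friction and masses are not known exactly. Their poses are not given: they have to be found in the camera images.
- knob: turned drawer knob of plain pale wood, the smallest and lowest piece, 46 mm high: round foot of diameter 30 mm, neck of diameter 20 mm, mushroom head of greatest diameter 42 mm from 26 to 38 mm above the foot. Loose, about 60 g. Origin: centre of the underside of its foot, z up. At the start it stands in the recess of the medium block.
- lidded_box: turned round box of the same pale wood with its lid fast on (one rigid piece), 74 mm high: plain cylinder of diameter 50 mm up to 57 mm, with a 14 mm ball finial on the lid and two thin dark lines round it. Loose, about 120 g. Origin: centre of its underside, z up. At the start it stands in the recess of the large block.
- candlestick: candlestick of the same pale wood, the tallest piece, 110 mm high: foot of diameter 70 mm, beaded stem of diameter 20 mm, candle cup of diameter 36 mm from 80 to 110 mm above the foot. Loose, about 180 g. Origin: centre of the underside of its foot, z up. It starts perched on the rim of the small block (foot 20 mm above the bench), hiding its recess.
- block_small: Small finishing block: dark wooden disc of diameter 84 mm, 20 mm high, fixed to the bench, with a round felt-lined recess of diameter 46 mm, 6 mm deep, in its top (recess floor 14 mm above the bench). Origin: centre of its underside, z up. The knob belongs here.
- block_medium: Medium finishing block: dark wooden disc of diameter 104 mm, 20 mm high, fixed to the bench, with a round felt-lined recess of diameter 66 mm, 6 mm deep, in its top (recess floor 14 mm above the bench). Origin: centre of its underside, z up. The lidded box belongs here.
- block_large: Large finishing block: dark wooden disc of diameter 124 mm, 20 mm high, fixed to the bench, with a round felt-lined recess of diameter 86 mm, 6 mm deep, in its top (recess floor 14 mm above the bench). Origin: centre of its underside, z up. The candlestick belongs here.
- mat: the free spot: a square cork mat, 100 x 100 mm, 3 mm thick, fixed flat on the bench, empty at the start. Origin: centre of its underside, z up.
- wax_tin: bystander: closed round steel tin, diameter 72 mm, 45 mm high, loose. Origin: centre of its underside. Leave it alone.
- bowl: bystander: turned brown wooden bowl, rim diameter 124 mm, 50 mm high, loose. Origin: centre of its underside. Leave it alone.
- sanding_block: bystander: cork sanding block, 110 x 65 x 36 mm, lying flat, loose. Origin: centre of its underside, x along its length. Leave it alone.
There are look-alikes about, which are no part of the job. What is shaped like the lidded_box but orange is not meant. There is more than one size of the mat; the job needs the larger.

How it is judged:
On the way:
1. one of the three pieces stands upright and released on the cork mat (((horizontal distance between knob and mat below 0.045 m and height (world z) of knob between 0.0015 and 0.006 m and angle between knob's own z axis and vertical below 0.1 rad and linear speed of knob below 0.02 m/s and contact force between knob and the fingers below 0.1 N) or (horizontal distance between lidded_box and mat below 0.045 m and height (world z) of lidded_box between 0.0015 and 0.006 m and angle between lidded_box's own z axis and vertical below 0.1 rad and linear speed of lidded_box below 0.02 m/s and contact force between lidded_box and the fingers below 0.1 N) or (horizontal distance between candlestick and mat below 0.045 m and height (world z) of candlestick between 0.0015 and 0.006 m and angle between candlestick's own z axis and vertical below 0.1 rad and linear speed of candlestick below 0.02 m/s and contact force between candlestick and the fingers below 0.1 N))), for 0.2 s.
At the end, for the whole second after the job is handed in: The knob stands in the recess of the small block, the lidded box in that of the medium block and the candlestick in that of the large block: each within 12 mm of the block centre, its foot down on the recess floor (10 to 17 mm above the block underside), upright within 0.1 rad and at rest (horizontal distance between knob and block_small below 0.012 m and z of knob in the frame of block_small between 0.01 and 0.017 m and angle between each of knob, lidded_box, candlestick's own z axis and vertical below 0.1 rad and linear speed of each of knob, lidded_box, candlestick below 0.02 m/s and horizontal distance between lidded_box and block_medium below 0.012 m and z of lidded_box in the frame of block_medium between 0.01 and 0.017 m and horizontal distance between candlestick and block_large below 0.012 m and z of candlestick in the frame of block_large between 0.01 and 0.017 m); the robot touches nothing.
It fails at once if a piece is tipped over (angle between any of knob, lidded_box, candlestick's own z axis and vertical above 0.8 rad).
It fails at once if a piece is dropped (moves at over 0.6 m/s with the fingers off it) ((linear speed of knob above 0.6 m/s and contact force between knob and the fingers below 0.05 N) or (linear speed of lidded_box above 0.6 m/s and contact force between lidded_box and the fingers below 0.05 N) or (linear speed of candlestick above 0.6 m/s and contact force between candlestick and the fingers below 0.05 N)).
It fails at once if the wax tin, the bowl or the sanding block is shifted by over 25 mm (distance of any of wax_tin, bowl, sanding_block from where it was at the start of the episode above 0.025 m).
It also fails if it takes over 106 s, if anything falls off the work surface, if the arm or the gripper's body presses on something with over 40 N, if the wrist force passes 120 N, or if a joint passes its speed limit or range.

## Working session

There is one attempt and no reset: what is moved stays moved. The work goes in short steps, Python scripts to look and compute and a tool call to move; the robot and the scene stay as the last step left them, time stands still between calls to the robot, and variables do not carry over. Pictures are saved under pics/ and viewed, at most 14 in all, crops included, and the job is handed in when it is done.

Besides the shell and the picture viewer there is one more tool, called after ">>>" as name([rows], argument=value, ...), one row to a line, values as JSON. play_rows: Moves the arm, as the interface text tells. Its arguments: {"type":"object","properties":{"motion":{"type":"array","items":{"type":"object","properties":{"fingers":{"type":"number"},"tx":{"type":"number"},"ty":{"type":"number"},"tz":{"type":"number"},"spin":{"type":"number"}}}}},"required":["motion"]}

```bash
mkdir -p pics; ls
cat > h.py <<'E'
import numpy as np, cv2
from workcell import arm, cams
from scipy.spatial.transform import Rotation as R
def snap(n,f):
    s=arm.get_state(); im,d=cams.read_camera(n); cv2.imwrite(f'pics/{f}.png',im[:,:,::-1]); np.save(f'pics/{f}.npy',d); np.save(f'pics/{f}_p.npy',np.r_[s['tcp_pos'],s['tcp_rot']]); return im,d
def ray(n,u,v,pose=None):
    c=cams.calibration(n); x,y=(u-c['cx'])/c['fx'],(v-c['cy'])/c['fy']; a,b=x,y
    for _ in range(20):
        k=1+c['k1']*(a*a+b*b); a,b=x/k,y/k
    if n=='wrist':
        T=np.array(c['T_tool_cam']); Rt=R.from_euler('xyz',pose[3:]).as_matrix()
        return Rt@T[:3,3]+pose[:3], Rt@T[:3,:3]@np.array([a,b,1])
    M=cv2.Rodrigues(np.array(c['rvec'],float))[0]; return -M.T@np.array(c['tvec'],float).ravel(), M.T@np.array([a,b,1])
def at_z(n,u,v,z,pose=None):
    o,d=ray(n,u,v,pose); return o+d*(z-o[2])/d[2]
def at_d(n,u,v,dep,pose=None):
    o,d=ray(n,u,v,pose); return o+d*dep
E
python3 - <<'E'
from h import *
print(arm.get_state(), arm.nose_length)
for n in ('scene','side','wrist'): snap(n,n+'0'); print(cams.calibration(n))
E
```

```text
pics
{'t': 0.0, 'joints': array([ 2.87421062e-06,  2.60695620e-01, -1.39362081e-01,  1.17267843e+00,
        3.83093987e-06,  1.57078575e+00]), 'joint_vel': array([ 1.00360700e-03, -2.36056368e-04,  1.88075243e-04, -3.69017472e-04,
        1.28965116e-03,  5.51399704e-05]), 'joint_efforts': array([-3.22425103e-04, -4.05677426e+01,  2.53926122e+01,  1.89446745e-02,
       -4.02533055e-05,  2.61086342e-05]), 'tcp_pos': array([5.24312929e-01, 2.77426070e-06, 2.20061464e-01]), 'tcp_rot': array([-3.13965285e+00, -3.85144599e-06,  1.57080977e+00]), 'ft_force': array([-0.41193383,  0.18785018,  0.15136756]), 'ft_torque': array([-0.00195846,  0.02164551, -0.03553962]), 'finger_force': 0.0, 'gripper_width': 0.08530987691353445} 0.011
{'fx': 564.1234530648956, 'fy': 564.1234530648956, 'cx': 320.8360280897932, 'cy': 253.68371235003042, 'k1': -0.08252781994705254, 'rvec': array([ 1.20599191,  2.46436092, -0.80859902]), 'tvec': array([ 0.33644346, -0.37215821,  1.6128554 ])}
{'fx': 558.3042938890655, 'fy': 558.3042938890655, 'cx': 322.9586306521046, 'cy': 235.3828613727659, 'k1': 0.021759434118686024, 'rvec': array([ 2.46367693, -0.14051432,  0.02798138]), 'tvec': array([-0.58321064,  0.12387116,  1.12908931])}
{'fx': 338.08480803001765, 'fy': 338.08480803001765, 'cx': 315.6868941238831, 'cy': 238.02106493833602, 'k1': 0.008175873797440246, 'T_tool_cam': array([[ 1.01333759e-04, -9.63198465e-01, -2.68791197e-01,
         6.75988121e-02],
       [ 9.99999685e-01, -1.13853070e-04,  7.84984150e-04,
         4.64463511e-04],
       [-7.86698231e-04, -2.68791192e-01,  9.63198150e-01,
        -1.52287924e-01],
       [ 0.00000000e+00,  0.00000000e+00,  0.00000000e+00,
         1.00000000e+00]])}
```

View pics/scene0.png

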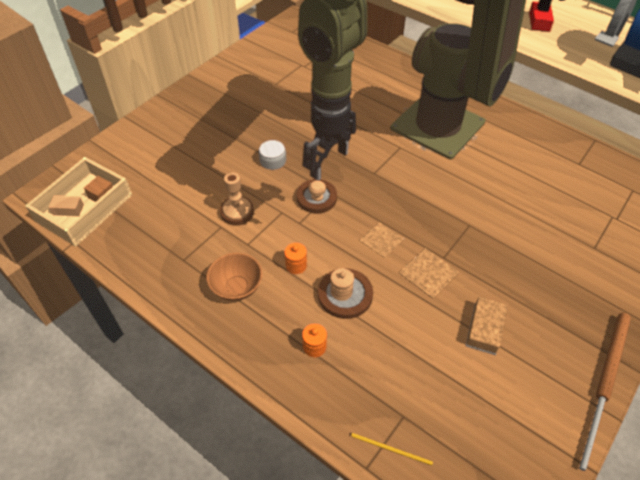

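View pics/side0.png

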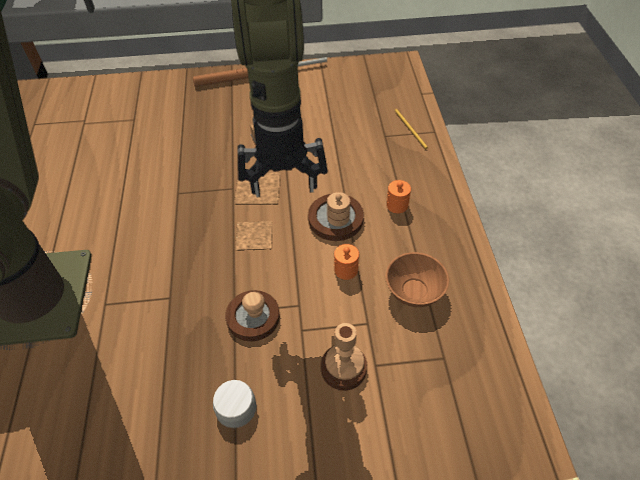

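The scene view shows the following.
- **Knob:** (317,188), on the medium block.
- **Lidded box:** pale one at (342,283), on the large block. The orange look-alikes at (296,258) and (314,340) are not meant.
- **Candlestick:** (233,190).
- **Mats:** small (381,239), large (430,272). I want the larger.

In the side view the same things are at knob (253,302), box (339,210), candlestick (345,355), large mat (258,187).

Run:
```python
from h import *
def cloud(n,f):
    d=np.load(f'pics/{f}.npy'); v,u=np.mgrid[:480,:640]
    c=cams.calibration(n); K=np.array([[c['fx'],0,c['cx']],[0,c['fy'],c['cy']],[0,0,1]])
    p=cv2.undistortPoints(np.stack([u,v],-1).reshape(-1,1,2).astype(np.float64),K,np.array([c['k1'],0,0,0])).reshape(480,640,2)
    P=np.dstack([p,np.ones((480,640))])*d[...,None]
    M=cv2.Rodrigues(c['rvec'])[0]; return (P-c['tvec'].ravel())@M, d>0
exp={'knob':(.24,.06),}
guess={}
for n in('side','scene'):
    W,ok=cloud(n,n+'0')
    px={'side':dict(knob=(253,302),box=(339,210),cand=(345,355),tin=(235,400),mat=(258,190),smat=(254,236),bowl=(417,280),o1=(346,262),o2=(399,197),table=(300,280)),
        'scene':dict(knob=(317,188),box=(342,283),cand=(233,190),tin=(272,153),mat=(430,272),smat=(381,239),bowl=(234,278),o1=(296,258),o2=(314,340),table=(270,230),sand=(487,325))}[n]
    print(n)
    for k,(u,v) in px.items():
        c=W[v,u]; print(k,c.round(3),end=' ')
        near=ok&(np.hypot(*(W[...,:2]-c[:2]).transpose(2,0,1))<.1)
        for lo,hi in((.012,.03),(.03,.3)):
            q=W[near&(W[...,2]>lo)&(W[...,2]<hi)]
            if len(q)>10: print(f'[{lo}: n{len(q)} x{q[:,0].min():.3f}..{q[:,0].max():.3f} y{q[:,1].min():.3f}..{q[:,1].max():.3f} zmax{q[:,2].max():.3f}]',end=' ')
        print()
im=cv2.imread('pics/side0.png')[140:420,200:470]; cv2.imwrite('pics/sc.png',cv2.resize(im,None,fx=2.1,fy=2.1,interpolation=cv2.INTER_CUBIC))
im=cv2.imread('pics/wrist0.png'); cv2.imwrite('pics/w.png',im)
```

```text
side
knob [ 0.445 -0.102  0.058] [0.012: n1636 x0.386..0.489 y-0.153..-0.048 zmax0.026] [0.03: n616 x0.423..0.486 y-0.117..-0.004 zmax0.300] 
box [0.632 0.098 0.067] [0.012: n1350 x0.566..0.690 y0.066..0.190 zmax0.030] [0.03: n684 x0.607..0.657 y-0.001..0.147 zmax0.089] 
cand [ 0.6   -0.236  0.073] [0.012: n790 x0.557..0.642 y-0.270..-0.190 zmax0.030] [0.03: n1289 x0.567..0.634 y-0.257..-0.195 zmax0.134] 
tin [ 0.408 -0.283  0.046] [0.012: n167 x0.368..0.439 y-0.314..-0.270 zmax0.030] [0.03: n1387 x0.369..0.438 y-0.314..-0.245 zmax0.051] 
mat [ 0.479 -0.012  0.264] [0.012: n510 x0.399..0.489 y-0.112..-0.048 zmax0.025] [0.03: n766 x0.424..0.579 y-0.109..0.012 zmax0.300] 
smat [0.447 0.102 0.002] [0.03: n22 x0.462..0.479 y0.004..0.011 zmax0.300] 
bowl [ 0.773 -0.055  0.006] [0.012: n1027 x0.712..0.813 y-0.131..-0.025 zmax0.030] [0.03: n1153 x0.700..0.825 y-0.140..-0.014 zmax0.055] 
o1 [ 0.63  -0.032  0.059] [0.012: n203 x0.608..0.728 y-0.084..0.067 zmax0.030] [0.03: n1056 x0.558..0.729 y-0.099..0.015 zmax0.300] 
o2 [0.768 0.131 0.053] [0.012: n309 x0.669..0.797 y0.092..0.167 zmax0.030]
[... 791 characters left out ...]
65 x0.452..0.486 y0.006..0.014 zmax0.300] 
bowl [ 0.754 -0.093  0.007] [0.012: n752 x0.712..0.815 y-0.127..-0.022 zmax0.030] [0.03: n837 x0.703..0.826 y-0.138..-0.015 zmax0.057] 
o1 [0.649 0.006 0.054] [0.012: n370 x0.600..0.738 y-0.065..0.106 zmax0.030] [0.03: n821 x0.561..0.744 y-0.075..0.106 zmax0.300] 
o2 [0.787 0.166 0.058] [0.012: n119 x0.688..0.801 y0.131..0.182 zmax0.030] [0.03: n539 x0.751..0.801 y0.132..0.181 zmax0.075] 
table [ 0.592 -0.124 -0.   ] [0.012: n212 x0.493..0.640 y-0.218..-0.112 zmax0.030] [0.03: n486 x0.572..0.633 y-0.224..-0.031 zmax0.133] 
sand [0.526 0.426 0.035] [0.012: n201 x0.467..0.575 y0.376..0.469 zmax0.030] [0.03: n1318 x0.452..0.577 y0.377..0.469 zmax0.041]
```

View pics/sc.png

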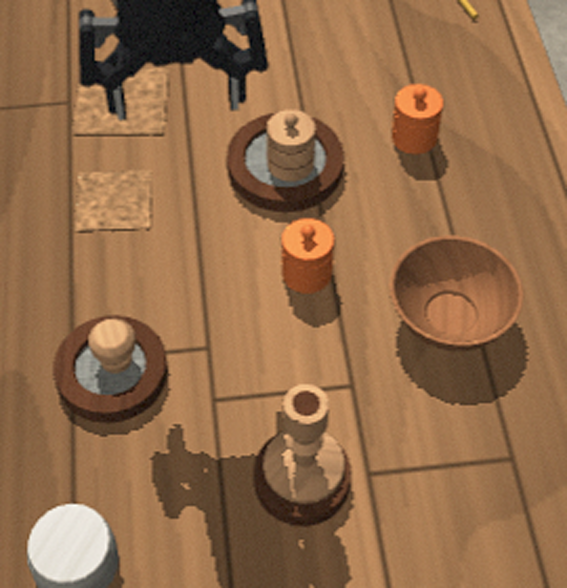

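View pics/wrist0.png

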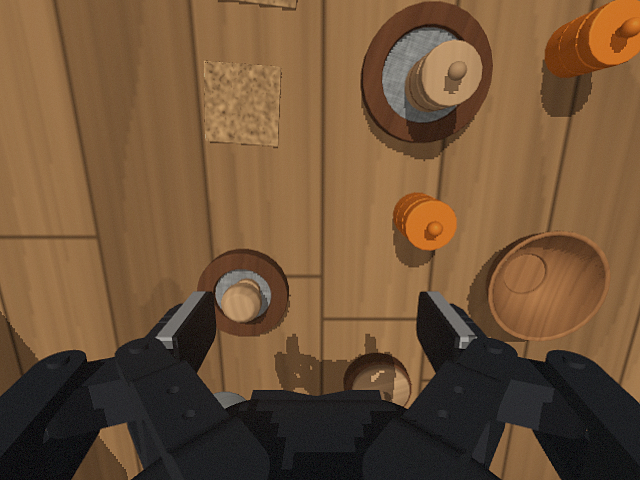

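The side crop confirms the pale two-lined box in the large block at (291,145), the knob head at (112,343) and the candlestick cup at (305,403). The wrist view shows them from above, with the large mat just out of frame at the top (272,3). Next I'll fit circles of known radius to the depth points.

```bash
cat >> h.py <<'E'
from scipy.optimize import least_squares
def cloud(n,f):
    d=np.load(f'pics/{f}.npy'); v,u=np.mgrid[:480,:640]; c=cams.calibration(n)
    K=np.array([[c['fx'],0,c['cx']],[0,c['fy'],c['cy']],[0,0,1]])
    p=cv2.undistortPoints(np.stack([u,v],-1).reshape(-1,1,2).astype(np.float64),K,np.array([c['k1'],0,0,0])).reshape(480,640,2)
    P=np.dstack([p,np.ones((480,640))])*d[...,None]
    if n=='wrist':
        q=np.load(f'pics/{f}_p.npy'); T=np.array(c['T_tool_cam']); Rt=R.from_euler('xyz',q[3:]).as_matrix()
        W=(P@T[:3,:3].T+T[:3,3])@Rt.T+q[:3]
    else: W=(P-c['tvec'].ravel())@cv2.Rodrigues(c['rvec'])[0]
    W[d<=0]=9; return W
def fit(W,c,r,zlo,zhi,m=.02):
    c=np.array(c,float)
    for _ in range(4):
        h=np.hypot(W[...,0]-c[0],W[...,1]-c[1]); s=(W[...,2]>zlo)&(W[...,2]<zhi)&(h<r+m)&(h>r-.006 if _ else h>0)
        q=W[s][:,:2]
        if len(q)<15: return None,len(q)
        c=least_squares(lambda c:np.hypot(*(q-c).T)-r,c,loss='soft_l1',f_scale=.002).x; m=.006
    return c.round(4),len(q)
E
python3 - <<'E'
from h import *
S={n:cloud(n,n+'0') for n in('side','scene','wrist')}
for k,c,r,a,b in[('knob',(.45,-.092),.021,.041,.052),('box',(.634,.122),.025,.03,.068),('cand',(.604,-.222),.018,.105,.128),
  ('cfoot',(.602,-.227),.035,.021,.027),('B_s',(.602,-.227),.042,.004,.017),('B_m',(.44,-.1),.052,.004,.017),('B_l',(.63,.13),.062,.004,.017)]:
    print(k,[fit(W,c,r,a,b) for W in S.values()])
for n,px in(('scene',[(401,272),(430,250),(459,272),(430,296)]),('side',[(235.7,204.3),(279.5,204.3)])):
    print(n,[at_z(n,*p,.003)[:2].round(3) for p in px])
print(at_z('wrist',247,4,.003,np.load('pics/wrist0_p.npy')),at_z('wrist',297,9,.003,np.load('pics/wrist0_p.npy')))
im=cv2.imread('pics/scene0.png')[150:320,200:480]; cv2.imwrite('pics/sc2.png',cv2.resize(im,None,fx=2.8,fy=2.8,interpolation=cv2.INTER_CUBIC))
E
```

```text
knob [(array([ 0.4432, -0.0934]), 75), (array([ 0.445 , -0.0945]), 52), (array([ 0.4457, -0.095 ]), 214)]
box [(array([0.6325, 0.1228]), 269), (array([0.6349, 0.1225]), 243), (array([0.6357, 0.1229]), 731)]
cand [(array([ 0.6008, -0.2225]), 151), (array([ 0.6019, -0.2218]), 114), (None, 0)]
cfoot [(array([ 0.6005, -0.2243]), 161), (array([ 0.6021, -0.2243]), 88), (array([ 0.6035, -0.2234]), 196)]
B_s [(array([ 0.5994, -0.2271]), 149), (array([ 0.6003, -0.2273]), 132), (array([ 0.6014, -0.2275]), 418)]
B_m [(array([ 0.4569, -0.0742]), 195), (array([ 0.4399, -0.1005]), 173), (array([ 0.4445, -0.1298]), 503)]
B_l [(array([0.6545, 0.139 ]), 173), (array([0.6264, 0.1006]), 203), (array([0.6664, 0.1212]), 1294)]
scene [array([0.502, 0.198]), array([0.406, 0.218]), array([0.419, 0.305]), array([0.517, 0.285])]
side [array([0.408, 0.199]), array([0.508, 0.187])]
[0.45964491 0.19472533 0.003     ] [0.50696057 0.19066335 0.003     ]
```

View pics/sc2.png

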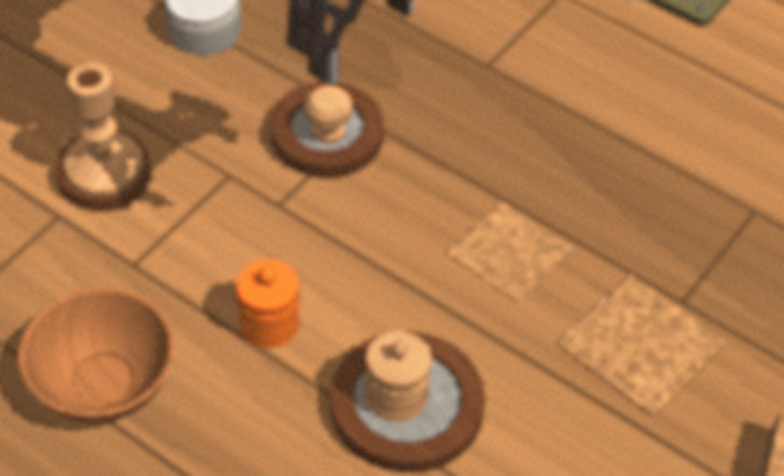

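The large mat's corners give a centre of about (0.461, 0.245) and the edge is 100 mm as specified. The knob is at (0.445,-0.0945). Moving above it.

>>> play_rows([
  {"fingers": 1,"tx": -20,"ty": -24,"tz": -20,"spin": 0},
  {"fingers": 1,"tx": -20,"ty": -24,"tz": -30,"spin": 0},
  {"fingers": 1,"tx": -20,"ty": -24,"tz": -30,"spin": 0},
  {"fingers": 1,"tx": -20,"ty": -23,"tz": -20,"spin": 0},
  {"fingers": 1,"tx": 0,"ty": 0,"tz": 0,"spin": 0},
])

```text
t: 0.57
tcp_pos: [0.4373, -0.0946, 0.1183]
tcp_rot: [-3.128, -0.001, 1.567]
ft_force: [-1.9, 0.9, -0.4]
gripper_width: 0.0854
finger_force: 0.0
```

Run:
```python
from h import *
snap('wrist','w1'); print(arm.get_state()['tcp_pos'],arm.get_state()['joint_vel'])
W=cloud('wrist','w1'); print(fit(W,(.445,-.0945),.021,.041,.052))
m=(W[...,2]>.016)&(W[...,2]<.026)&(np.hypot(W[...,0]-.44,W[...,1]+.1)<.062)
q=W[m]; print(q[:,:2].min(0),q[:,:2].max(0))
```

```text
[ 0.44118286 -0.09376753  0.1204296 ] [ 0.03995855 -0.00563677  0.11293946  0.00042229  0.02051596  0.01432149]
(array([ 0.446 , -0.0949]), 283)
[ 0.38877795 -0.15175758] [ 0.49184221 -0.04852223]
```

View pics/w1.png

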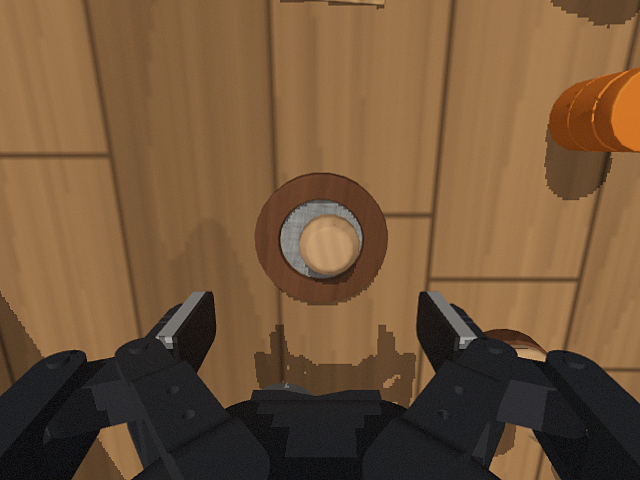

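The wrist view shows the knob head at (329,246) between the fingers, in line with the fit. The medium block's centre is (0.440,-0.100). Descending.

>>> play_rows([
  {"fingers": 1,"tx": 1,"ty": 0,"tz": -20,"spin": 0},
  {"fingers": 1,"tx": 0,"ty": 0,"tz": -25,"spin": 0},
  {"fingers": 1,"tx": 0,"ty": 0,"tz": -25,"spin": 0},
  {"fingers": 1,"tx": 0,"ty": 0,"tz": -14,"spin": 0},
  {"fingers": 1,"tx": 0,"ty": 0,"tz": 0,"spin": 0},
])

```text
t: 1.03
tcp_pos: [0.4465, -0.0923, 0.0372]
tcp_rot: [-3.138, -0.001, 1.572]
ft_force: [-1.2, 0.5, 0.2]
gripper_width: 0.0855
finger_force: 0.0
```

>>> play_rows([
  {"fingers": 0.5,"tx": 0,"ty": 0,"tz": 0,"spin": 0},
  {"fingers": 0.2,"tx": 0,"ty": 0,"tz": 0,"spin": 0},
  {"fingers": 0.0,"tx": 0,"ty": 0,"tz": 0,"spin": 0},
  {"fingers": -0.2,"tx": 0,"ty": 0,"tz": 0,"spin": 0},
  {"fingers": -0.4,"tx": 0,"ty": 0,"tz": 0,"spin": 0},
])

```text
t: 1.45
tcp_pos: [0.4465, -0.0934, 0.0415]
tcp_rot: [-3.14, 0.001, 1.571]
ft_force: [-7.0, 0.5, 20.6]
gripper_width: 0.0338
finger_force: 50.0
```

>>> play_rows([
  {"fingers": -1,"tx": 0,"ty": 0,"tz": 0,"spin": 0},
  {"fingers": -1,"tx": 0,"ty": 0,"tz": 0,"spin": 0},
  {"fingers": -1,"tx": 0,"ty": 0,"tz": 0,"spin": 0},
  {"fingers": -1,"tx": 0,"ty": 0,"tz": 0,"spin": 0},
  {"fingers": -1,"tx": 0,"ty": 0,"tz": 0,"spin": 0},
])

```text
t: 1.87
tcp_pos: [0.4465, -0.0934, 0.0416]
tcp_rot: [-3.141, 0.001, 1.571]
ft_force: [-7.7, 0.7, 18.6]
gripper_width: 0.0337
finger_force: 49.8
```

Width is 33.7 mm rather than 42, with 20 N pushing up. I'll look before lifting.

Run:
```python
from h import *
a,_=snap('side','s2'); b,_=snap('wrist','w2')
A=cv2.resize(a[230:350,190:310],(400,400),interpolation=cv2.INTER_CUBIC); B=cv2.resize(b[180:430,195:445],(400,400),interpolation=cv2.INTER_CUBIC)
cv2.imwrite('pics/c2.png',np.hstack([A,B])[:,:,::-1])
```

```text
(no output)
```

View pics/c2.png

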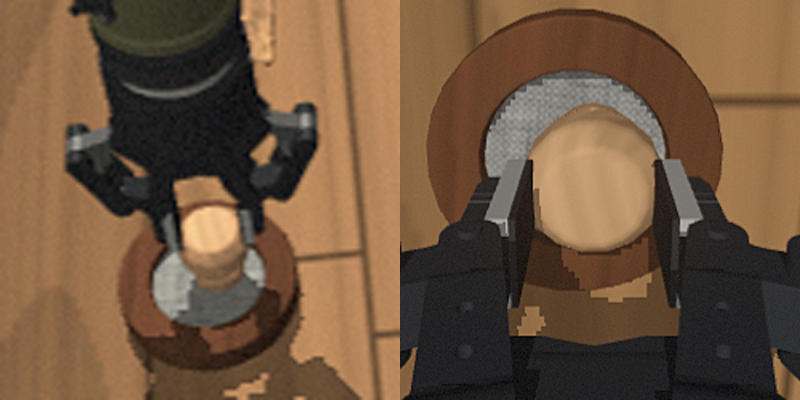

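Run:
```python
from h import *
q=np.load('pics/w2_p.npy'); print(q)
for n,f in(('side','s2'),('wrist','w2')):
    W=cloud(n,f)
    for z in np.arange(.026,.075,.004):
        m=(abs(W[...,2]-z)<.002)&(np.hypot(W[...,0]-.446,W[...,1]+.095)<.04); p=W[m]
        if len(p): print(n,round(z,3),len(p),p[:,:2].min(0).round(4),p[:,:2].max(0).round(4))
# project grasp point / TCP
c=cams.calibration('side'); K=np.array([[c['fx'],0,c['cx']],[0,c['fy'],c['cy']],[0,0,1.]])
P=np.array([q[:3],q[:3]-[0,0,.011],q[:3]+[0,0,.008]])
p=cv2.projectPoints(P,c['rvec'],c['tvec'],K,np.array([c['k1'],0,0,0]))[0].reshape(-1,2); print((p-[190,230])*400/120)
```

```text
[ 4.46501825e-01 -9.33577885e-02  4.15889833e-02 -3.14107601e+00
  8.58611195e-04  1.57061881e+00]
side 0.026 10 [ 0.441  -0.1236] [ 0.4856 -0.0557]
side 0.038 3 [ 0.4331 -0.1137] [ 0.4498 -0.1107]
side 0.042 11 [ 0.4277 -0.1151] [ 0.4619 -0.1055]
side 0.046 26 [ 0.4264 -0.1164] [ 0.4643 -0.0981]
side 0.05 35 [ 0.4251 -0.1156] [ 0.4629 -0.0754]
side 0.054 69 [ 0.4238 -0.1151] [ 0.4613 -0.0776]
side 0.058 146 [ 0.4223 -0.1154] [ 0.4672 -0.078 ]
side 0.062 90 [ 0.4174 -0.1104] [ 0.4735 -0.0811]
side 0.066 20 [ 0.4144 -0.1073] [ 0.4719 -0.0888]
side 0.07 17 [ 0.4164 -0.1058] [ 0.474  -0.0956]
side 0.074 24 [ 0.4135 -0.1072] [ 0.4749 -0.0944]
wrist 0.038 3 [ 0.4376 -0.0765] [ 0.4564 -0.0742]
wrist 0.042 132 [ 0.4271 -0.0884] [ 0.4654 -0.0732]
wrist 0.046 208 [ 0.4278 -0.0873] [ 0.4663 -0.0732]
wrist 0.05 378 [ 0.4284 -0.1131] [ 0.4658 -0.0732]
wrist 0.054 1114 [ 0.4244 -0.1139] [ 0.4705 -0.0731]
wrist 0.058 4210 [ 0.4188 -0.111 ] [ 0.4756 -0.0766]
wrist 0.062 348 [ 0.4169 -0.1048] [ 0.4771 -0.0824]
wrist 0.066 355 [ 0.4168 -0.1051] [ 0.4776 -0.0825]
wrist 0.07 384 [ 0.4165 -0.1052] [ 0.4774 -0.0823]
wrist 0.074 430 [ 0.4165 -0.1052] [ 0.4774 -0.0824]
[[215.69589413 242.58313598]
 [217.8079306  252.71167047]
 [214.13816601 235.11398615]]
```

Run:
```python
from h import *
W=cloud('wrist','w2')
for x,y in[(520,170),(505,200),(495,228),(528,170),(522,220),(515,290),(668,170),(685,215),(665,240),(665,295),(480,200),(700,200)]:
    u,v=int(195+(x-400)*.625),int(180+y*.625); print((x,y),W[v,u].round(4))
```

```text
(520, 170) [ 0.4281 -0.0828  0.0637]
(505, 200) [ 0.4267 -0.0827  0.081 ]
(495, 228) [ 0.4269 -0.082   0.0944]
(528, 170) [ 0.4301 -0.0831  0.0629]
(522, 220) [ 0.4301 -0.0893  0.0779]
(515, 290) [ 0.4293 -0.1005  0.0892]
(668, 170) [ 0.4664 -0.083   0.0632]
(685, 215) [ 0.4669 -0.0825  0.0883]
(665, 240) [ 0.4639 -0.0938  0.0797]
(665, 295) [ 0.4766 -0.1671 -0.0005]
(480, 200) [ 0.4193 -0.0868  0.0728]
(700, 200) [ 0.4732 -0.0869  0.0727]
```

Run:
```python
from h import *
for f in('w1','w2','wrist0'):
    W=cloud('wrist',f); q=np.load(f'pics/{f}_p.npy')
    m=(np.hypot(W[...,0]-q[0],W[...,1]-q[1])<.08)&(W[...,2]>q[2]-.03)&(W[...,2]<q[2]+.1)
    if f=='w2': m&=(abs(W[...,0]-q[0])>.0185)
    z=W[...,2][m]-q[2]; print(f,q[:3],np.percentile(z,[0,.1,.5,1,5]).round(4),[(W[m][i]-q[:3]).round(4) for i in np.argsort(z)[:200:40]])
    for v in range(280,345,8): print(v,(W[v,207]-q[:3]).round(3),(W[v,213]-q[:3]).round(3)) if f=='w1' else None
```

```text
w1 [ 0.43729805 -0.09459619  0.11832433] [0.0218 0.0239 0.0269 0.0293 0.0428] [array([ 0.0438, -0.0066,  0.0218]), array([ 0.0434, -0.0006,  0.0233]), array([-0.0421, -0.0032,  0.0242]), array([-0.0421,  0.0081,  0.0249]), array([-0.0419,  0.0088,  0.0253])]
280 [-0.096 -0.046 -0.12 ] [-0.09  -0.046 -0.119]
288 [-0.096 -0.053 -0.12 ] [-0.091 -0.054 -0.12 ]
296 [8.563 9.095 8.882] [-0.042  0.007  0.024]
304 [-0.042  0.007  0.032] [-0.042  0.003  0.024]
312 [-0.042  0.004  0.032] [-0.042 -0.     0.025]
320 [-0.042  0.001  0.033] [-0.042 -0.003  0.026]
328 [-0.042 -0.002  0.034] [-0.042 -0.006  0.028]
336 [-0.041 -0.005  0.036] [-0.042 -0.01   0.027]
344 [-0.042 -0.008  0.036] [-0.095 -0.109 -0.119]
w2 [ 0.44650182 -0.09335779  0.04158898] [-0.0299 -0.029  -0.0285 -0.0282 -0.0232] [array([-0.027 ,  0.0073, -0.0299]), array([-0.0294,  0.0022, -0.0291]), array([-0.0236,  0.0023, -0.0289]), array([-0.0271,  0.0017, -0.0288]), array([-0.0364, -0.0037, -0.0287])]
wrist0 [5.24368273e-01 3.57263151e-06 2.20146054e-01] [0.0224 0.0239 0.0268 0.0293 0.0428] [array([ 0.0434, -0.004 ,  0.0224]), array([0.0433, 0.0027, 0.0236]), array([ 0.0431, -0.0016,  0.0243]), array([ 0.0432, -0.0067,  0.0251]), array([ 0.0433, -0.0088,  0.0256])]
```

Measured from the images, the fingertips are about 14 mm behind the TCP at this opening and 23 mm behind it fully open. That contradicts the documented 11 mm ahead. The pads therefore only pinched the dome, so I'll reopen, go 22 mm lower and use the measured offset.

>>> play_rows([
  {"fingers": 0.6,"tx": 0,"ty": 0,"tz": 0,"spin": 0},
  {"fingers": 0.6,"tx": 0,"ty": 0,"tz": 0,"spin": 0},
  {"fingers": 0.6,"tx": 0,"ty": 0,"tz": 0,"spin": 0},
  {"fingers": 0.6,"tx": 0,"ty": -1,"tz": -10,"spin": 0},
  {"fingers": 0.6,"tx": 0,"ty": 0,"tz": -12,"spin": 0},
])

```text
t: 2.38
tcp_pos: [0.4492, -0.0946, 0.0179]
tcp_rot: [3.138, 0.001, 1.571]
ft_force: [0.3, -0.4, -0.4]
gripper_width: 0.0681
finger_force: 0.0
```

>>> play_rows([
  {"fingers": 0.4,"tx": 0,"ty": 0,"tz": 0,"spin": 0},
  {"fingers": 0.2,"tx": 0,"ty": 0,"tz": 0,"spin": 0},
  {"fingers": 0.0,"tx": 0,"ty": 0,"tz": 0,"spin": 0},
  {"fingers": -0.2,"tx": 0,"ty": 0,"tz": 0,"spin": 0},
  {"fingers": -0.4,"tx": 0,"ty": 0,"tz": 0,"spin": 0},
])

```text
t: 2.8
tcp_pos: [0.4478, -0.0942, 0.0178]
tcp_rot: [3.141, 0.0, 1.571]
ft_force: [-1.2, -0.1, 4.2]
gripper_width: 0.0394
finger_force: 60.5
```

>>> play_rows([
  {"fingers": -1,"tx": 0,"ty": 0,"tz": 0,"spin": 0},
  {"fingers": -1,"tx": 0,"ty": 0,"tz": 0,"spin": 0},
  {"fingers": -1,"tx": 0,"ty": 0,"tz": 0,"spin": 0},
  {"fingers": -1,"tx": 0,"ty": 0,"tz": 0,"spin": 0},
  {"fingers": -1,"tx": 0,"ty": 0,"tz": 0,"spin": 0},
])

```text
t: 3.22
tcp_pos: [0.4478, -0.0942, 0.0178]
tcp_rot: [3.141, 0.0, 1.571]
ft_force: [-1.3, 0.3, 6.0]
gripper_width: 0.0394
finger_force: 60.7
```

>>> play_rows([
  {"fingers": -1,"tx": 0,"ty": 0,"tz": 3,"spin": 0},
  {"fingers": -1,"tx": 0,"ty": 0,"tz": 5,"spin": 0},
  {"fingers": -1,"tx": 0,"ty": 0,"tz": 6,"spin": 0},
  {"fingers": -1,"tx": 0,"ty": 0,"tz": 6,"spin": 0},
  {"fingers": -1,"tx": 0,"ty": 0,"tz": 0,"spin": 0},
])

```text
t: 3.63
tcp_pos: [0.4487, -0.0944, 0.0385]
tcp_rot: [3.139, 0.001, 1.571]
ft_force: [0.1, -0.3, -0.3]
gripper_width: 0.0396
finger_force: 60.4
```

Run:
```python
from h import *
a,_=snap('side','s3'); b,_=snap('wrist','w3'); print(arm.get_state()['tcp_pos'],arm.get_state()['gripper_width'])
A=cv2.resize(a[230:350,190:310],(400,400),interpolation=cv2.INTER_CUBIC); B=cv2.resize(b[180:430,195:445],(400,400),interpolation=cv2.INTER_CUBIC)
cv2.imwrite('pics/c3.png',np.hstack([A,B])[:,:,::-1])
```

```text
[ 0.44805871 -0.09428512  0.0376516 ] 0.0390360182204485
```

View pics/c3.png

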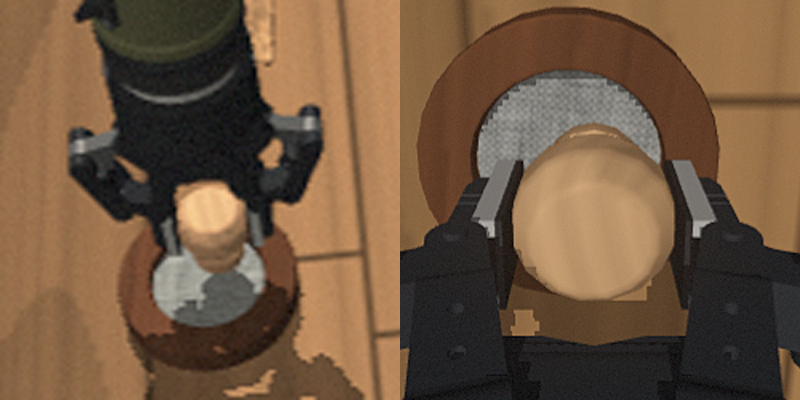

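The knob is held upright about 20 mm above the felt: head at (593,230) in the right half, clear of the recess. Carrying it to the mat.

>>> play_rows([
  {"fingers": -1,"tx": 0,"ty": 5,"tz": 20,"spin": 0},
  {"fingers": -1,"tx": 2,"ty": 20,"tz": 10,"spin": 0},
  {"fingers": -1,"tx": 2,"ty": 35,"tz": 0,"spin": 0},
  {"fingers": -1,"tx": 2,"ty": 39,"tz": 0,"spin": 0},
  {"fingers": -1,"tx": 2,"ty": 39,"tz": 0,"spin": 0},
])

```text
t: 4.15
tcp_pos: [0.4556, 0.0449, 0.0674]
tcp_rot: [3.141, -0.0, 1.569]
ft_force: [1.6, 0.1, -1.5]
gripper_width: 0.0391
finger_force: 60.6
```

>>> play_rows([
  {"fingers": -1,"tx": 1,"ty": 39,"tz": 0,"spin": 0},
  {"fingers": -1,"tx": 1,"ty": 39,"tz": 0,"spin": 0},
  {"fingers": -1,"tx": 1,"ty": 39,"tz": 0,"spin": 0},
  {"fingers": -1,"tx": 1,"ty": 39,"tz": 0,"spin": 0},
  {"fingers": -1,"tx": 1,"ty": 25,"tz": 0,"spin": 0},
])

```text
t: 4.57
tcp_pos: [0.4604, 0.2284, 0.067]
tcp_rot: [3.141, -0.001, 1.573]
ft_force: [0.7, 0.9, -0.6]
gripper_width: 0.0395
finger_force: 60.6
```

>>> play_rows([
  {"fingers": -1,"tx": 0,"ty": 15,"tz": 0,"spin": 0},
  {"fingers": -1,"tx": 0,"ty": 5,"tz": -10,"spin": 0},
  {"fingers": -1,"tx": 0,"ty": 0,"tz": -15,"spin": 0},
  {"fingers": -1,"tx": 0,"ty": 0,"tz": -15,"spin": 0},
  {"fingers": -1,"tx": 0,"ty": 0,"tz": 0,"spin": 0},
])

```text
t: 4.98
tcp_pos: [0.4576, 0.2427, 0.0238]
tcp_rot: [-3.136, 0.004, 1.57]
ft_force: [-0.7, -0.6, -1.4]
gripper_width: 0.0394
finger_force: 60.6
```

>>> play_rows([
  {"fingers": -1,"tx": 0,"ty": 0,"tz": -5,"spin": 0},
  {"fingers": -1,"tx": 0,"ty": 0,"tz": -3,"spin": 0},
  {"fingers": -1,"tx": 0,"ty": 0,"tz": -2,"spin": 0},
  {"fingers": -1,"tx": 0,"ty": 0,"tz": 0,"spin": 0},
  {"fingers": -1,"tx": 0,"ty": 0,"tz": 0,"spin": 0},
])

```text
t: 5.4
tcp_pos: [0.4609, 0.2448, 0.0176]
tcp_rot: [3.141, -0.0, 1.57]
ft_force: [0.5, -0.1, -0.7]
gripper_width: 0.0393
finger_force: 60.6
```

>>> play_rows([
  {"fingers": -1,"tx": 0,"ty": 0,"tz": -2,"spin": 0},
  {"fingers": -1,"tx": 0,"ty": 0,"tz": -2,"spin": 0},
  {"fingers": -1,"tx": 0,"ty": 0,"tz": -1,"spin": 0},
  {"fingers": -1,"tx": 0,"ty": 0,"tz": 0,"spin": 0},
  {"fingers": -1,"tx": 0,"ty": 0,"tz": 0,"spin": 0},
])

```text
t: 5.82
tcp_pos: [0.4604, 0.2448, 0.0121]
tcp_rot: [-3.141, 0.0, 1.571]
ft_force: [-0.2, -0.2, -1.1]
gripper_width: 0.0392
finger_force: 60.6
```

>>> play_rows([
  {"fingers": -1,"tx": 0,"ty": 0,"tz": -2,"spin": 0},
  {"fingers": -1,"tx": 0,"ty": 0,"tz": -1,"spin": 0},
  {"fingers": -1,"tx": 0,"ty": 0,"tz": -1,"spin": 0},
  {"fingers": -1,"tx": 0,"ty": 0,"tz": 0,"spin": 0},
  {"fingers": -1,"tx": 0,"ty": 0,"tz": 0,"spin": 0},
])

```text
t: 6.23
tcp_pos: [0.4604, 0.2448, 0.0081]
tcp_rot: [-3.141, 0.0, 1.571]
ft_force: [0.1, -0.2, -0.5]
gripper_width: 0.0393
finger_force: 60.6
```

>>> play_rows([
  {"fingers": -1,"tx": 0,"ty": 0,"tz": -1,"spin": 0},
  {"fingers": -1,"tx": 0,"ty": 0,"tz": 0,"spin": 0},
  {"fingers": -1,"tx": 0,"ty": 0,"tz": -1,"spin": 0},
  {"fingers": -1,"tx": 0,"ty": 0,"tz": 0,"spin": 0},
  {"fingers": -1,"tx": 0,"ty": 0,"tz": 0,"spin": 0},
])

```text
t: 6.65
tcp_pos: [0.4606, 0.2449, 0.0068]
tcp_rot: [3.141, -0.0, 1.571]
ft_force: [-1.0, -0.6, 5.1]
gripper_width: 0.0393
finger_force: 61.2
```

Contact came exactly at the predicted height. Releasing and rising.

>>> play_rows([
  {"fingers": -0.1,"tx": 0,"ty": 0,"tz": 0,"spin": 0},
  {"fingers": 0.2,"tx": 0,"ty": 0,"tz": 0,"spin": 0},
  {"fingers": 0.6,"tx": 0,"ty": 0,"tz": 0,"spin": 0},
  {"fingers": 0.8,"tx": 0,"ty": 0,"tz": 0,"spin": 0},
  {"fingers": 1,"tx": 0,"ty": 0,"tz": 0,"spin": 0},
])

```text
t: 7.07
tcp_pos: [0.4605, 0.2448, 0.0061]
tcp_rot: [-3.142, 0.0, 1.571]
ft_force: [-0.9, 0.2, 0.5]
gripper_width: 0.0846
finger_force: 0.0
```

>>> play_rows([
  {"fingers": 1,"tx": 0,"ty": 0,"tz": 15,"spin": 0},
  {"fingers": 1,"tx": 0,"ty": 0,"tz": 30,"spin": 0},
  {"fingers": 1,"tx": 0,"ty": 0,"tz": 35,"spin": 0},
  {"fingers": 1,"tx": 10,"ty": -10,"tz": 30,"spin": 0},
  {"fingers": 1,"tx": 20,"ty": -15,"tz": 15,"spin": 0},
])

```text
t: 7.48
tcp_pos: [0.4906, 0.2212, 0.1349]
tcp_rot: [3.139, -0.002, 1.574]
ft_force: [1.0, 1.3, -0.3]
gripper_width: 0.0849
finger_force: 0.0
```

>>> play_rows([
  {"fingers": 1,"tx": 34,"ty": -23,"tz": 0,"spin": 0},
  {"fingers": 1,"tx": 34,"ty": -23,"tz": 0,"spin": 0},
  {"fingers": 1,"tx": 34,"ty": -23,"tz": 0,"spin": 0},
  {"fingers": 1,"tx": 34,"ty": -23,"tz": 0,"spin": 0},
  {"fingers": 1,"tx": 8,"ty": -5,"tz": 0,"spin": 0},
])

```text
t: 7.9
tcp_pos: [0.6399, 0.1191, 0.1308]
tcp_rot: [3.137, 0.001, 1.566]
ft_force: [0.9, 0.5, -0.4]
gripper_width: 0.0851
finger_force: 0.0
```

>>> play_rows([
  {"fingers": 1,"tx": 0,"ty": 0,"tz": 0,"spin": 0},
  {"fingers": 1,"tx": 0,"ty": 0,"tz": 0,"spin": 0},
  {"fingers": 1,"tx": 0,"ty": 0,"tz": 0,"spin": 0},
  {"fingers": 1,"tx": 0,"ty": 0,"tz": 0,"spin": 0},
  {"fingers": 1,"tx": 0,"ty": 0,"tz": 0,"spin": 0},
])

```text
t: 8.32
tcp_pos: [0.6332, 0.1239, 0.1314]
tcp_rot: [-3.141, -0.0, 1.572]
ft_force: [-0.1, -0.5, 0.7]
gripper_width: 0.0853
finger_force: 0.0
```

Run:
```python
from h import *
snap('wrist','w4'); snap('scene','sn4'); print(arm.get_state()['tcp_pos'])
W=cloud('wrist','w4'); print(fit(W,(.635,.1228),.025,.03,.068))
m=(W[...,2]>.016)&(W[...,2]<.024)&(np.hypot(W[...,0]-.63,W[...,1]-.13)<.07); q=W[m]; print(q[:,:2].min(0),q[:,:2].max(0))
print('knob',fit(cloud('scene','sn4'),(.461,.245),.021,.03,.041))
```

```text
[0.63367924 0.12369263 0.1314855 ]
(array([0.6354, 0.1221]), 566)
[0.56916834 0.06852756] [0.69251346 0.19193893]
knob (array([0.4598, 0.2455]), 73)
```

View pics/w4.png

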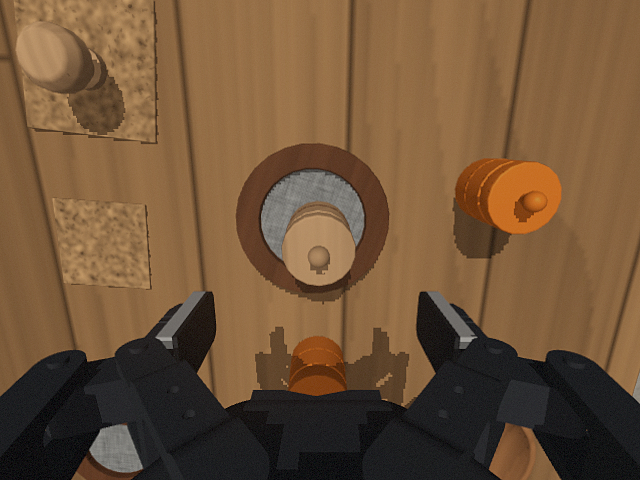

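The knob stands upright on the larger mat at (60,60). The box is at (318,240) between the fingers, and the large block's centre is (0.631,0.130). Descending on the box.

>>> play_rows([
  {"fingers": 1,"tx": 2,"ty": -1.5,"tz": -20,"spin": 0},
  {"fingers": 1,"tx": 0,"ty": 0,"tz": -30,"spin": 0},
  {"fingers": 1,"tx": 0,"ty": 0,"tz": -30,"spin": 0},
  {"fingers": 1,"tx": 0,"ty": 0,"tz": -25,"spin": 0},
  {"fingers": 1,"tx": 0,"ty": 0,"tz": -13,"spin": 0},
])

```text
t: 8.83
tcp_pos: [0.6337, 0.1214, 0.01]
tcp_rot: [-3.137, 0.001, 1.572]
ft_force: [-0.3, -1.0, -0.1]
gripper_width: 0.0856
finger_force: 0.0
```

>>> play_rows([
  {"fingers": 0.8,"tx": 0,"ty": 0,"tz": 0,"spin": 0},
  {"fingers": 0.6,"tx": 0,"ty": 0,"tz": 0,"spin": 0},
  {"fingers": 0.4,"tx": 0,"ty": 0,"tz": 0,"spin": 0},
  {"fingers": 0.2,"tx": 0,"ty": 0,"tz": 0,"spin": 0},
  {"fingers": 0.0,"tx": 0,"ty": 0,"tz": 0,"spin": 0},
])

```text
t: 9.25
tcp_pos: [0.6378, 0.1217, 0.0154]
tcp_rot: [3.138, -0.001, 1.571]
ft_force: [-1.2, -1.3, 6.4]
gripper_width: 0.0488
finger_force: 62.5
```

>>> play_rows([
  {"fingers": -1,"tx": 0,"ty": 0,"tz": 0,"spin": 0},
  {"fingers": -1,"tx": 0,"ty": 0,"tz": 0,"spin": 0},
  {"fingers": -1,"tx": 0,"ty": 0,"tz": 0,"spin": 0},
  {"fingers": -1,"tx": 0,"ty": 0,"tz": 0,"spin": 0},
  {"fingers": -1,"tx": 0,"ty": 0,"tz": 0,"spin": 0},
])

```text
t: 9.67
tcp_pos: [0.6378, 0.1218, 0.0154]
tcp_rot: [3.138, -0.001, 1.571]
ft_force: [-1.2, 0.1, 7.1]
gripper_width: 0.0488
finger_force: 62.4
```

Gripped at 48.8 mm. Lifting and carrying it to the medium block, delta (-197.5,-222).

>>> play_rows([
  {"fingers": -1,"tx": 0,"ty": 0,"tz": 8,"spin": 0},
  {"fingers": -1,"tx": 0,"ty": 0,"tz": 20,"spin": 0},
  {"fingers": -1,"tx": -10,"ty": -5,"tz": 22,"spin": 0},
  {"fingers": -1,"tx": -25,"ty": -20,"tz": 5,"spin": 0},
  {"fingers": -1,"tx": -25,"ty": -25,"tz": 0,"spin": 0},
])

```text
t: 10.08
tcp_pos: [0.5794, 0.0724, 0.0711]
tcp_rot: [3.135, -0.001, 1.573]
ft_force: [0.1, -0.9, -2.0]
gripper_width: 0.0492
finger_force: 62.5
```

>>> play_rows([
  {"fingers": -1,"tx": -25,"ty": -28,"tz": 0,"spin": 0},
  {"fingers": -1,"tx": -25,"ty": -28,"tz": 0,"spin": 0},
  {"fingers": -1,"tx": -25,"ty": -28,"tz": 0,"spin": 0},
  {"fingers": -1,"tx": -25,"ty": -28,"tz": 0,"spin": 0},
  {"fingers": -1,"tx": -20,"ty": -28,"tz": 0,"spin": 0},
])

```text
t: 10.5
tcp_pos: [0.4542, -0.0696, 0.0686]
tcp_rot: [-3.141, 0.0, 1.571]
ft_force: [-0.1, -0.8, -2.0]
gripper_width: 0.0487
finger_force: 62.5
```

>>> play_rows([
  {"fingers": -1,"tx": -12,"ty": -20,"tz": 0,"spin": 0},
  {"fingers": -1,"tx": -5,"ty": -10,"tz": 0,"spin": 0},
  {"fingers": -1,"tx": 0,"ty": -2,"tz": -5,"spin": 0},
  {"fingers": -1,"tx": 0,"ty": 0,"tz": -5,"spin": 0},
  {"fingers": -1,"tx": 0,"ty": 0,"tz": 0,"spin": 0},
])

```text
t: 10.92
tcp_pos: [0.4401, -0.1001, 0.0575]
tcp_rot: [-3.142, -0.001, 1.571]
ft_force: [-0.2, 0.3, -2.0]
gripper_width: 0.0487
finger_force: 62.5
```

>>> play_rows([
  {"fingers": -1,"tx": 0,"ty": 0,"tz": 0,"spin": 0},
  {"fingers": -1,"tx": 0,"ty": 0,"tz": 0,"spin": 0},
  {"fingers": -1,"tx": 0,"ty": 0,"tz": 0,"spin": 0},
  {"fingers": -1,"tx": 0,"ty": 0,"tz": 0,"spin": 0},
  {"fingers": -1,"tx": 0,"ty": 0,"tz": 0,"spin": 0},
])

```text
t: 11.33
tcp_pos: [0.4398, -0.1003, 0.0582]
tcp_rot: [3.141, -0.0, 1.572]
ft_force: [-0.0, 1.0, -1.4]
gripper_width: 0.0491
finger_force: 62.5
```

Run:
```python
from h import *
snap('wrist','w5'); snap('side','s5'); snap('scene','sn5'); print(arm.get_state()['tcp_pos'])
W=cloud('wrist','w5')
m=(W[...,2]>.017)&(W[...,2]<.023)&(np.hypot(W[...,0]-.44,W[...,1]+.1)<.06); q=W[m]; print(q[:,:2].min(0),q[:,:2].max(0))
for n,f in(('side','s5'),('scene','sn5'),('wrist','w5')):
  W=cloud(n,f); print(fit(W,(.44,-.1),.025,.06,.1),[fit(W,(.44,-.1),.025,a,a+.01) for a in(.04,.06,.08,.1)])
```

```text
[ 0.4396039  -0.10054526  0.0582248 ]
[ 0.38902112 -0.1195043 ] [ 0.49164588 -0.04811716]
(array([ 0.4372, -0.0996]), 348) [(None, 0), (array([ 0.4375, -0.0994]), 72), (array([ 0.4373, -0.0996]), 90), (array([ 0.4374, -0.0996]), 96)]
(array([ 0.4411, -0.1004]), 181) [(None, 0), (array([ 0.4396, -0.1001]), 39), (array([ 0.4498, -0.1041]), 51), (array([ 0.4412, -0.1005]), 47)]
(array([ 0.4403, -0.0997]), 4088) [(None, 0), (array([ 0.4403, -0.0999]), 521), (array([ 0.4404, -0.0996]), 1119), (array([ 0.4403, -0.0994]), 1892)]
```

The box is upright and centred over the medium block. Lowering it.

>>> play_rows([
  {"fingers": -1,"tx": 0,"ty": 0,"tz": -8,"spin": 0},
  {"fingers": -1,"tx": 0,"ty": 0,"tz": -12,"spin": 0},
  {"fingers": -1,"tx": 0,"ty": 0,"tz": -8,"spin": 0},
  {"fingers": -1,"tx": 0,"ty": 0,"tz": -5,"spin": 0},
  {"fingers": -1,"tx": 0,"ty": 0,"tz": -2,"spin": 0},
])

```text
t: 11.9
tcp_pos: [0.4385, -0.1005, 0.022]
tcp_rot: [-3.139, -0.0, 1.571]
ft_force: [0.0, -0.1, -1.9]
gripper_width: 0.0485
finger_force: 62.5
```

>>> play_rows([
  {"fingers": -1,"tx": 0,"ty": 0,"tz": -2,"spin": 0},
  {"fingers": -1,"tx": 0,"ty": 0,"tz": -1,"spin": 0},
  {"fingers": -1,"tx": 0,"ty": 0,"tz": -1,"spin": 0},
  {"fingers": -1,"tx": 0,"ty": 0,"tz": 0,"spin": 0},
  {"fingers": -1,"tx": 0,"ty": 0,"tz": 0,"spin": 0},
])

```text
t: 12.32
tcp_pos: [0.4397, -0.1008, 0.0194]
tcp_rot: [3.141, 0.0, 1.571]
ft_force: [0.4, 0.2, -2.3]
gripper_width: 0.0491
finger_force: 62.5
```

>>> play_rows([
  {"fingers": -1,"tx": 0,"ty": 0,"tz": -1,"spin": 0},
  {"fingers": -1,"tx": 0,"ty": 0,"tz": -1,"spin": 0},
  {"fingers": -1,"tx": 0,"ty": 0,"tz": -1,"spin": 0},
  {"fingers": -1,"tx": 0,"ty": 0,"tz": 0,"spin": 0},
  {"fingers": -1,"tx": 0,"ty": 0,"tz": 0,"spin": 0},
])

```text
t: 12.73
tcp_pos: [0.4394, -0.1006, 0.0161]
tcp_rot: [-3.141, -0.0, 1.571]
ft_force: [0.4, 1.1, -1.5]
gripper_width: 0.0487
finger_force: 62.5
```

>>> play_rows([
  {"fingers": -1,"tx": 0,"ty": 0,"tz": -1,"spin": 0},
  {"fingers": -1,"tx": 0,"ty": 0,"tz": -1,"spin": 0},
  {"fingers": -1,"tx": 0,"ty": 0,"tz": 0,"spin": 0},
  {"fingers": -1,"tx": 0,"ty": 0,"tz": 0,"spin": 0},
  {"fingers": -1,"tx": 0,"ty": 0,"tz": 0,"spin": 0},
])

```text
t: 13.15
tcp_pos: [0.4396, -0.1007, 0.0153]
tcp_rot: [3.141, 0.0, 1.571]
ft_force: [-3.2, 0.2, 10.8]
gripper_width: 0.0487
finger_force: 63.7
```

>>> play_rows([
  {"fingers": 0.2,"tx": 0,"ty": 0,"tz": 0,"spin": 0},
  {"fingers": 0.5,"tx": 0,"ty": 0,"tz": 0,"spin": 0},
  {"fingers": 0.8,"tx": 0,"ty": 0,"tz": 0,"spin": 0},
  {"fingers": 1,"tx": 0,"ty": 0,"tz": 0,"spin": 0},
  {"fingers": 1,"tx": 0,"ty": 0,"tz": 0,"spin": 0},
])

```text
t: 13.57
tcp_pos: [0.4395, -0.1007, 0.0141]
tcp_rot: [-3.141, -0.0, 1.571]
ft_force: [-0.4, 0.1, 0.4]
gripper_width: 0.0856
finger_force: 0.0
```

>>> play_rows([
  {"fingers": 1,"tx": 0,"ty": 0,"tz": 15,"spin": 0},
  {"fingers": 1,"tx": 0,"ty": 0,"tz": 35,"spin": 0},
  {"fingers": 1,"tx": 0,"ty": 0,"tz": 40,"spin": 0},
  {"fingers": 1,"tx": 0,"ty": 0,"tz": 40,"spin": 0},
  {"fingers": 1,"tx": 20,"ty": -10,"tz": 30,"spin": 0},
])

```text
t: 13.98
tcp_pos: [0.4562, -0.1094, 0.1768]
tcp_rot: [-3.139, -0.001, 1.572]
ft_force: [0.7, 0.4, -0.1]
gripper_width: 0.0855
finger_force: 0.0
```

>>> play_rows([
  {"fingers": 1,"tx": 35,"ty": -22,"tz": 0,"spin": 0},
  {"fingers": 1,"tx": 35,"ty": -22,"tz": 0,"spin": 0},
  {"fingers": 1,"tx": 35,"ty": -22,"tz": 0,"spin": 0},
  {"fingers": 1,"tx": 25,"ty": -22,"tz": 0,"spin": 0},
  {"fingers": 1,"tx": 12,"ty": -23,"tz": 0,"spin": 0},
])

```text
t: 14.4
tcp_pos: [0.6049, -0.2227, 0.1734]
tcp_rot: [3.14, 0.0, 1.572]
ft_force: [-0.2, -0.4, -0.5]
gripper_width: 0.0856
finger_force: 0.0
```

>>> play_rows([
  {"fingers": 1,"tx": 0,"ty": 0,"tz": 0,"spin": 0},
  {"fingers": 1,"tx": 0,"ty": 0,"tz": 0,"spin": 0},
  {"fingers": 1,"tx": 0,"ty": 0,"tz": 0,"spin": 0},
  {"fingers": 1,"tx": 0,"ty": 0,"tz": 0,"spin": 0},
  {"fingers": 1,"tx": 0,"ty": 0,"tz": 0,"spin": 0},
])

```text
t: 14.82
tcp_pos: [0.6007, -0.2207, 0.1744]
tcp_rot: [-3.141, -0.0, 1.572]
ft_force: [0.0, 0.3, -0.1]
gripper_width: 0.0853
finger_force: 0.0
```

Run:
```python
from h import *
snap('wrist','w6'); snap('scene','sn6'); print(arm.get_state()['tcp_pos'])
W=cloud('wrist','w6'); print('cup',fit(W,(.602,-.222),.018,.105,.128),'foot',fit(W,(.602,-.224),.035,.021,.027),'Bs',fit(W,(.601,-.2273),.042,.004,.017))
for n,f in(('scene','sn6'),): print('box',fit(cloud(n,f),(.44,-.1),.025,.03,.068))
```

```text
[ 0.6010382  -0.22087693  0.17460363]
cup (array([ 0.6035, -0.2232]), 423) foot (array([ 0.6033, -0.2238]), 165) Bs (array([ 0.6014, -0.2276]), 93)
box (array([ 0.4397, -0.1002]), 220)
```

View pics/w6.png

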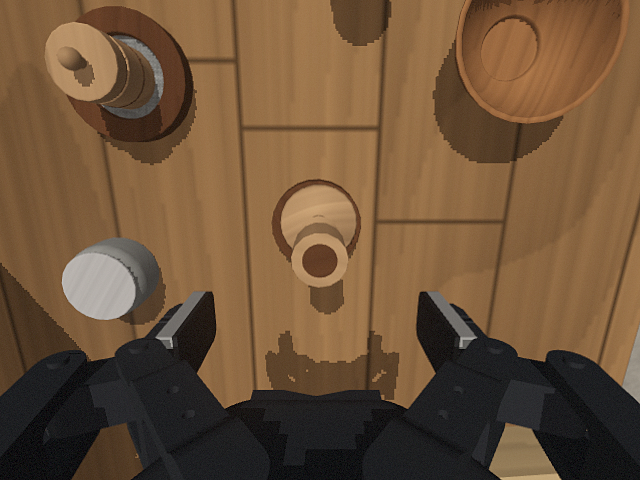

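The box is seated upright at (110,75). The candlestick cup is at (320,260), position (0.603,-0.223). Descending on the cup.

>>> play_rows([
  {"fingers": 1,"tx": 1.5,"ty": -2,"tz": -15,"spin": 0},
  {"fingers": 1,"tx": 0,"ty": 0,"tz": -25,"spin": 0},
  {"fingers": 1,"tx": 0,"ty": 0,"tz": -25,"spin": 0},
  {"fingers": 1,"tx": 0,"ty": 0,"tz": -18,"spin": 0},
  {"fingers": 1,"tx": 0,"ty": 0,"tz": -7,"spin": 0},
])

```text
t: 15.33
tcp_pos: [0.6007, -0.2224, 0.0814]
tcp_rot: [-3.137, -0.002, 1.571]
ft_force: [-0.3, 0.9, -0.4]
gripper_width: 0.0854
finger_force: 0.0
```

>>> play_rows([
  {"fingers": 0.8,"tx": 0,"ty": 0,"tz": 0,"spin": 0},
  {"fingers": 0.6,"tx": 0,"ty": 0,"tz": 0,"spin": 0},
  {"fingers": 0.4,"tx": 0,"ty": 0,"tz": 0,"spin": 0},
  {"fingers": 0.25,"tx": 0,"ty": 0,"tz": 0,"spin": 0},
  {"fingers": 0.1,"tx": 0,"ty": 0,"tz": 0,"spin": 0},
])

```text
t: 15.75
tcp_pos: [0.604, -0.2241, 0.0857]
tcp_rot: [3.139, 0.001, 1.571]
ft_force: [-0.1, -0.7, 0.0]
gripper_width: 0.0465
finger_force: 0.0
```

Run:
```python
from h import *
snap('wrist','w7'); q=arm.get_state()['tcp_pos']; print(q,arm.get_state()['gripper_width'])
W=cloud('wrist','w7'); print('cup',fit(W,(.603,-.223),.018,.11,.128),'foot',fit(W,(.6025,-.224),.035,.021,.027))
```

```text
[ 0.60378328 -0.22395673  0.0853701 ] 0.04696630900781701
cup (array([ 0.5999, -0.2228]), 2068) foot (array([ 0.6035, -0.2236]), 260)
```

>>> play_rows([
  {"fingers": 0.05,"tx": 0,"ty": 0,"tz": 0,"spin": 0},
  {"fingers": 0,"tx": 0,"ty": 0,"tz": 0,"spin": 0},
  {"fingers": -0.1,"tx": 0,"ty": 0,"tz": 0,"spin": 0},
  {"fingers": -0.2,"tx": 0,"ty": 0,"tz": 0,"spin": 0},
  {"fingers": -0.3,"tx": 0,"ty": 0,"tz": 0,"spin": 0},
])

```text
t: 16.22
tcp_pos: [0.6032, -0.2238, 0.0846]
tcp_rot: [3.141, 0.0, 1.571]
ft_force: [0.4, -0.1, 3.1]
gripper_width: 0.0341
finger_force: 59.7
```

>>> play_rows([
  {"fingers": -1,"tx": 0,"ty": 0,"tz": 0,"spin": 0},
  {"fingers": -1,"tx": 0,"ty": 0,"tz": 0,"spin": 0},
  {"fingers": -1,"tx": 0,"ty": 0,"tz": 0,"spin": 0},
  {"fingers": -1,"tx": 0,"ty": 0,"tz": 0,"spin": 0},
  {"fingers": -1,"tx": 0,"ty": 0,"tz": 0,"spin": 0},
])

```text
t: 16.63
tcp_pos: [0.6032, -0.2238, 0.0846]
tcp_rot: [3.141, 0.0, 1.571]
ft_force: [0.6, -0.3, 4.9]
gripper_width: 0.0345
finger_force: 59.9
```

>>> play_rows([
  {"fingers": -1,"tx": 0,"ty": 0,"tz": 4,"spin": 0},
  {"fingers": -1,"tx": 0,"ty": 0,"tz": 8,"spin": 0},
  {"fingers": -1,"tx": 0,"ty": 0,"tz": 12,"spin": 0},
  {"fingers": -1,"tx": 0,"ty": 0,"tz": 6,"spin": 0},
  {"fingers": -1,"tx": 0,"ty": 0,"tz": 0,"spin": 0},
])

```text
t: 17.05
tcp_pos: [0.6041, -0.224, 0.1158]
tcp_rot: [3.139, 0.001, 1.571]
ft_force: [-0.6, 0.1, -1.3]
gripper_width: 0.0346
finger_force: 59.8
```

Run:
```python
from h import *
q=arm.get_state()['tcp_pos']; print(q,arm.get_state()['gripper_width'])
for n in('wrist','side','scene'):
  snap(n,n+'8'); W=cloud(n,n+'8')
  print(n,'foot',[fit(W,(.6035,-.224),.035,a,a+.007) for a in(.044,.047,.05)])
a=cv2.imread('pics/side8.png')[260:420,260:420];b=cv2.imread('pics/wrist8.png')[180:430,195:445]
cv2.imwrite('pics/c8.png',np.hstack([cv2.resize(a,(400,400)),cv2.resize(b,(400,400))]))
```

```text
[ 0.60408663 -0.22401941  0.11582978] 0.03456800583279023
wrist foot [(None, 0), (array([ 0.6047, -0.2236]), 32), (array([ 0.6049, -0.2236]), 112)]
side foot [(None, 1), (array([ 0.6021, -0.2224]), 19), (array([ 0.6021, -0.2223]), 75)]
scene foot [(None, 9), (array([ 0.6019, -0.2232]), 33), (array([ 0.6017, -0.2224]), 70)]
```

View pics/c8.png

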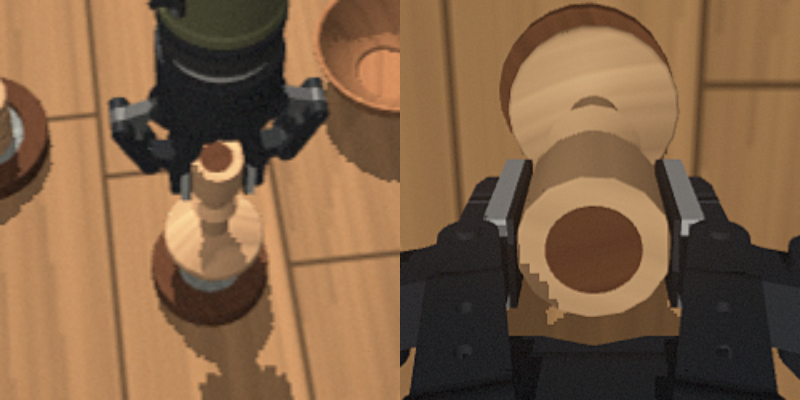

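The candlestick is held upright with its foot clear of the small block (right half, foot at (590,95)). Lifting it to clear the orange look-alike, then carrying it to the large block.

>>> play_rows([
  {"fingers": -1,"tx": 0,"ty": 0,"tz": 20,"spin": 0},
  {"fingers": -1,"tx": 0,"ty": 8,"tz": 25,"spin": 0},
  {"fingers": -1,"tx": 0,"ty": 20,"tz": 8,"spin": 0},
  {"fingers": -1,"tx": 2,"ty": 32,"tz": 0,"spin": 0},
  {"fingers": -1,"tx": 3,"ty": 36,"tz": 0,"spin": 0},
])

```text
t: 17.62
tcp_pos: [0.6082, -0.1281, 0.1675]
tcp_rot: [3.141, 0.001, 1.568]
ft_force: [0.4, 0.7, -1.7]
gripper_width: 0.0348
finger_force: 60.1
```

>>> play_rows([
  {"fingers": -1,"tx": 4,"ty": 36,"tz": 0,"spin": 0},
  {"fingers": -1,"tx": 4,"ty": 36,"tz": 0,"spin": 0},
  {"fingers": -1,"tx": 4,"ty": 36,"tz": 0,"spin": 0},
  {"fingers": -1,"tx": 4,"ty": 36,"tz": 0,"spin": 0},
  {"fingers": -1,"tx": 3,"ty": 36,"tz": 0,"spin": 0},
])

```text
t: 18.03
tcp_pos: [0.6265, 0.054, 0.1663]
tcp_rot: [-3.14, 0.0, 1.571]
ft_force: [0.2, -0.1, -2.4]
gripper_width: 0.0346
finger_force: 60.1
```

>>> play_rows([
  {"fingers": -1,"tx": 3,"ty": 33,"tz": 0,"spin": 0},
  {"fingers": -1,"tx": 0,"ty": 25,"tz": 0,"spin": 0},
  {"fingers": -1,"tx": 0,"ty": 15,"tz": 0,"spin": 0},
  {"fingers": -1,"tx": 0,"ty": 5,"tz": -5,"spin": 0},
  {"fingers": -1,"tx": 0,"ty": 0,"tz": -10,"spin": 0},
])

```text
t: 18.45
tcp_pos: [0.6307, 0.1311, 0.1524]
tcp_rot: [3.14, 0.0, 1.572]
ft_force: [0.2, -0.1, -1.5]
gripper_width: 0.0345
finger_force: 60.1
```

>>> play_rows([
  {"fingers": -1,"tx": 0,"ty": 0,"tz": -15,"spin": 0},
  {"fingers": -1,"tx": 0,"ty": 0,"tz": -10,"spin": 0},
  {"fingers": -1,"tx": 0,"ty": 0,"tz": -5,"spin": 0},
  {"fingers": -1,"tx": 0,"ty": 0,"tz": 0,"spin": 0},
  {"fingers": -1,"tx": 0,"ty": 0,"tz": 0,"spin": 0},
])

```text
t: 18.87
tcp_pos: [0.6298, 0.1292, 0.1218]
tcp_rot: [-3.141, 0.0, 1.569]
ft_force: [0.4, -0.3, -0.9]
gripper_width: 0.0343
finger_force: 60.1
```

Run:
```python
from h import *
q=arm.get_state()['tcp_pos']; print(q,arm.get_state()['gripper_width']); f=q[2]-.0646; print('foot z',f)
for n in('wrist','side','scene'):
  snap(n,n+'9'); W=cloud(n,n+'9')
  print(n,'foot',[fit(W,q[:2],.035,f+a,f+a+.007) for a in(-.001,.002)])
  m=(W[...,2]>.017)&(W[...,2]<.023)&(np.hypot(W[...,0]-.631,W[...,1]-.13)<.07); p=W[m]; print(p[:,:2].min(0),p[:,:2].max(0))
```

```text
[0.62975238 0.12918294 0.12175243] 0.034348319300666605
foot z 0.05715242829565133
wrist foot [(array([0.6302, 0.1295]), 130), (array([0.6302, 0.128 ]), 1179)]
[0.56926851 0.08379209] [0.69237952 0.19225362]
side foot [(array([0.6286, 0.1315]), 47), (array([0.6279, 0.1315]), 109)]
[0.56602558 0.06633175] [0.68895195 0.18205077]
scene foot [(array([0.6302, 0.1296]), 53), (array([0.6304, 0.1292]), 113)]
[0.57052554 0.07019029] [0.6931729  0.19243291]
```

Centred within 2 mm. Lowering 43 mm, to a TCP height of 0.0786.

>>> play_rows([
  {"fingers": -1,"tx": 1,"ty": 1,"tz": -8,"spin": 0},
  {"fingers": -1,"tx": 0,"ty": 0,"tz": -12,"spin": 0},
  {"fingers": -1,"tx": 0,"ty": 0,"tz": -9,"spin": 0},
  {"fingers": -1,"tx": 0,"ty": 0,"tz": -5,"spin": 0},
  {"fingers": -1,"tx": 0,"ty": 0,"tz": -3,"spin": 0},
])

```text
t: 19.43
tcp_pos: [0.6302, 0.1312, 0.0839]
tcp_rot: [-3.14, 0.0, 1.571]
ft_force: [-0.8, -0.0, -1.8]
gripper_width: 0.0346
finger_force: 60.1
```

>>> play_rows([
  {"fingers": -1,"tx": 0,"ty": 0,"tz": -1,"spin": 0},
  {"fingers": -1,"tx": 0,"ty": 0,"tz": -1,"spin": 0},
  {"fingers": -1,"tx": 0,"ty": 0,"tz": -1,"spin": 0},
  {"fingers": -1,"tx": 0,"ty": 0,"tz": 0,"spin": 0},
  {"fingers": -1,"tx": 0,"ty": 0,"tz": 0,"spin": 0},
])

```text
t: 19.85
tcp_pos: [0.6313, 0.1314, 0.0826]
tcp_rot: [3.141, -0.0, 1.571]
ft_force: [0.1, -1.1, -1.5]
gripper_width: 0.0345
finger_force: 60.1
```

>>> play_rows([
  {"fingers": -1,"tx": 0,"ty": 0,"tz": -1,"spin": 0},
  {"fingers": -1,"tx": 0,"ty": 0,"tz": -1,"spin": 0},
  {"fingers": -1,"tx": 0,"ty": 0,"tz": -1,"spin": 0},
  {"fingers": -1,"tx": 0,"ty": 0,"tz": 0,"spin": 0},
  {"fingers": -1,"tx": 0,"ty": 0,"tz": 0,"spin": 0},
])

```text
t: 20.27
tcp_pos: [0.6309, 0.1313, 0.0791]
tcp_rot: [-3.141, 0.0, 1.571]
ft_force: [0.4, -0.5, -1.8]
gripper_width: 0.0346
finger_force: 60.1
```

>>> play_rows([
  {"fingers": -1,"tx": 0,"ty": 0,"tz": -1,"spin": 0},
  {"fingers": -1,"tx": 0,"ty": 0,"tz": -1,"spin": 0},
  {"fingers": -1,"tx": 0,"ty": 0,"tz": 0,"spin": 0},
  {"fingers": -1,"tx": 0,"ty": 0,"tz": 0,"spin": 0},
  {"fingers": -1,"tx": 0,"ty": 0,"tz": 0,"spin": 0},
])

```text
t: 20.68
tcp_pos: [0.6312, 0.1313, 0.0786]
tcp_rot: [3.14, -0.0, 1.571]
ft_force: [-1.6, -0.6, 5.9]
gripper_width: 0.0344
finger_force: 60.8
```

Contact came exactly as predicted. Releasing, then on to the knob at (0.460,0.2452).

>>> play_rows([
  {"fingers": -0.1,"tx": 0,"ty": 0,"tz": 0,"spin": 0},
  {"fingers": 0.2,"tx": 0,"ty": 0,"tz": 0,"spin": 0},
  {"fingers": 0.6,"tx": 0,"ty": 0,"tz": 0,"spin": 0},
  {"fingers": 1,"tx": 0,"ty": 0,"tz": 0,"spin": 0},
  {"fingers": 1,"tx": 0,"ty": 0,"tz": 0,"spin": 0},
])

```text
t: 21.1
tcp_pos: [0.631, 0.1313, 0.077]
tcp_rot: [-3.141, 0.0, 1.571]
ft_force: [0.1, 0.1, 0.9]
gripper_width: 0.0839
finger_force: 0.0
```

>>> play_rows([
  {"fingers": 1,"tx": 0,"ty": 0,"tz": 15,"spin": 0},
  {"fingers": 1,"tx": 0,"ty": 0,"tz": 30,"spin": 0},
  {"fingers": 1,"tx": 0,"ty": 0,"tz": 30,"spin": 0},
  {"fingers": 1,"tx": -12,"ty": 8,"tz": 15,"spin": 0},
  {"fingers": 1,"tx": -30,"ty": 20,"tz": 0,"spin": 0},
])

```text
t: 21.52
tcp_pos: [0.5944, 0.1591, 0.1712]
tcp_rot: [3.131, -0.002, 1.567]
ft_force: [0.2, 1.3, 0.8]
gripper_width: 0.0854
finger_force: 0.0
```

>>> play_rows([
  {"fingers": 1,"tx": -32,"ty": 21,"tz": 0,"spin": 0},
  {"fingers": 1,"tx": -32,"ty": 21,"tz": 0,"spin": 0},
  {"fingers": 1,"tx": -32,"ty": 21,"tz": -10,"spin": 0},
  {"fingers": 1,"tx": -22,"ty": 15,"tz": -25,"spin": 0},
  {"fingers": 1,"tx": -11,"ty": 8,"tz": -35,"spin": 0},
])

```text
t: 21.93
tcp_pos: [0.458, 0.248, 0.0989]
tcp_rot: [3.138, -0.004, 1.574]
ft_force: [0.6, 0.0, -0.5]
gripper_width: 0.0851
finger_force: 0.0
```

>>> play_rows([
  {"fingers": 1,"tx": 0,"ty": 0,"tz": 0,"spin": 0},
  {"fingers": 1,"tx": 0,"ty": 0,"tz": 0,"spin": 0},
  {"fingers": 1,"tx": 0,"ty": 0,"tz": 0,"spin": 0},
  {"fingers": 1,"tx": 0,"ty": 0,"tz": 0,"spin": 0},
  {"fingers": 1,"tx": 0,"ty": 0,"tz": 0,"spin": 0},
])

```text
t: 22.35
tcp_pos: [0.4625, 0.2458, 0.0989]
tcp_rot: [3.138, -0.002, 1.569]
ft_force: [0.2, -1.6, 0.6]
gripper_width: 0.0856
finger_force: 0.0
```

Run:
```python
from h import *
q=arm.get_state()['tcp_pos']; print(q)
for n in('wrist','side','scene'):
  snap(n,n+'10'); W=cloud(n,n+'10')
  print(n,'knob',fit(W,(.46,.245),.021,.030,.041),'cand foot',fit(W,(.631,.131),.035,.014,.022),'cup',fit(W,(.631,.131),.018,.098,.122))
```

```text
[0.4624503  0.24575653 0.09893102]
wrist knob (array([0.461 , 0.2442]), 321) cand foot (array([0.6341, 0.1471]), 1380) cup (None, 0)
side knob (array([0.4579, 0.2451]), 67) cand foot (array([0.6295, 0.1322]), 217) cup (array([0.6289, 0.1321]), 141)
scene knob (array([0.4603, 0.2453]), 66) cand foot (array([0.6315, 0.1307]), 170) cup (array([0.6314, 0.1324]), 142)
```

View pics/side10.png

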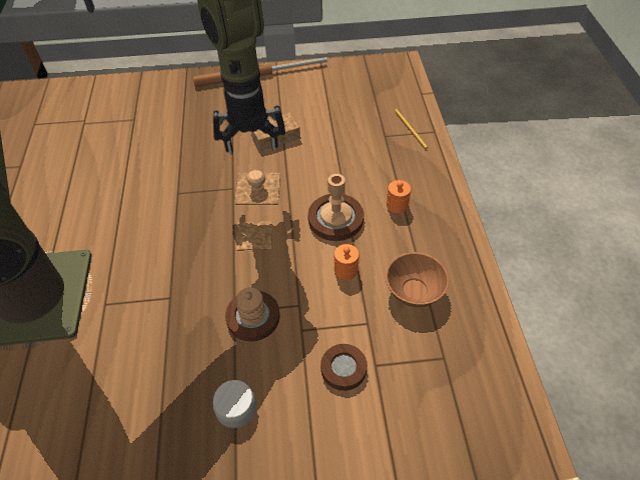

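The candlestick (336,205) and box (251,303) are seated. The knob is at (256,180) on the mat and the small recess at (344,366) is free. Regrasping the knob.

>>> play_rows([
  {"fingers": 1,"tx": -2,"ty": -1,"tz": -15,"spin": 0},
  {"fingers": 1,"tx": 0,"ty": 0,"tz": -25,"spin": 0},
  {"fingers": 1,"tx": 0,"ty": 0,"tz": -25,"spin": 0},
  {"fingers": 1,"tx": 0,"ty": 0,"tz": -18,"spin": 0},
  {"fingers": 1,"tx": 0,"ty": 0,"tz": -8,"spin": 0},
])

```text
t: 22.92
tcp_pos: [0.4569, 0.2433, 0.0042]
tcp_rot: [-3.139, 0.002, 1.57]
ft_force: [-0.6, -0.6, 0.2]
gripper_width: 0.0853
finger_force: 0.0
```

>>> play_rows([
  {"fingers": 0.8,"tx": 0,"ty": 0,"tz": 0,"spin": 0},
  {"fingers": 0.6,"tx": 0,"ty": 0,"tz": 0,"spin": 0},
  {"fingers": 0.4,"tx": 0,"ty": 0,"tz": 0,"spin": 0},
  {"fingers": 0.25,"tx": 0,"ty": 0,"tz": 0,"spin": 0},
  {"fingers": 0.1,"tx": 0,"ty": 0,"tz": 0,"spin": 0},
])

```text
t: 23.33
tcp_pos: [0.4591, 0.2449, 0.0074]
tcp_rot: [3.139, -0.001, 1.571]
ft_force: [-0.6, 0.2, 0.3]
gripper_width: 0.047
finger_force: 0.0
```

>>> play_rows([
  {"fingers": 0,"tx": 0,"ty": 0,"tz": 0,"spin": 0},
  {"fingers": -0.2,"tx": 0,"ty": 0,"tz": 0,"spin": 0},
  {"fingers": -1,"tx": 0,"ty": 0,"tz": 0,"spin": 0},
  {"fingers": -1,"tx": 0,"ty": 0,"tz": 0,"spin": 0},
  {"fingers": -1,"tx": 0,"ty": 0,"tz": 0,"spin": 0},
])

```text
t: 23.75
tcp_pos: [0.4591, 0.2448, 0.0074]
tcp_rot: [3.139, -0.001, 1.571]
ft_force: [0.4, -1.0, 5.7]
gripper_width: 0.0393
finger_force: 59.8
```

>>> play_rows([
  {"fingers": -1,"tx": 0,"ty": 0,"tz": 10,"spin": 0},
  {"fingers": -1,"tx": 0,"ty": 0,"tz": 25,"spin": 0},
  {"fingers": -1,"tx": 0,"ty": 0,"tz": 30,"spin": 0},
  {"fingers": -1,"tx": 3,"ty": -10,"tz": 20,"spin": 0},
  {"fingers": -1,"tx": 7,"ty": -24,"tz": 0,"spin": 0},
])

```text
t: 24.17
tcp_pos: [0.4711, 0.2136, 0.0963]
tcp_rot: [3.134, -0.005, 1.575]
ft_force: [1.4, -0.1, -1.0]
gripper_width: 0.0392
finger_force: 60.6
```

>>> play_rows([
  {"fingers": -1,"tx": 10,"ty": -35,"tz": 0,"spin": 0},
  {"fingers": -1,"tx": 11,"ty": -37,"tz": 0,"spin": 0},
  {"fingers": -1,"tx": 11,"ty": -37,"tz": 0,"spin": 0},
  {"fingers": -1,"tx": 11,"ty": -37,"tz": 0,"spin": 0},
  {"fingers": -1,"tx": 11,"ty": -37,"tz": 0,"spin": 0},
])

```text
t: 24.58
tcp_pos: [0.522, 0.0257, 0.092]
tcp_rot: [3.141, -0.0, 1.571]
ft_force: [1.1, -0.0, -0.4]
gripper_width: 0.0393
finger_force: 60.6
```

>>> play_rows([
  {"fingers": -1,"tx": 11,"ty": -37,"tz": 0,"spin": 0},
  {"fingers": -1,"tx": 11,"ty": -37,"tz": 0,"spin": 0},
  {"fingers": -1,"tx": 11,"ty": -37,"tz": 0,"spin": 0},
  {"fingers": -1,"tx": 11,"ty": -37,"tz": 0,"spin": 0},
  {"fingers": -1,"tx": 11,"ty": -37,"tz": 0,"spin": 0},
])

```text
t: 25.0
tcp_pos: [0.577, -0.1595, 0.0918]
tcp_rot: [3.142, -0.0, 1.571]
ft_force: [1.8, 0.7, -0.5]
gripper_width: 0.039
finger_force: 60.6
```

>>> play_rows([
  {"fingers": -1,"tx": 11,"ty": -33,"tz": 0,"spin": 0},
  {"fingers": -1,"tx": 7,"ty": -22,"tz": 0,"spin": 0},
  {"fingers": -1,"tx": 4,"ty": -12,"tz": -10,"spin": 0},
  {"fingers": -1,"tx": 0,"ty": -3,"tz": -15,"spin": 0},
  {"fingers": -1,"tx": 0,"ty": 0,"tz": -10,"spin": 0},
])

```text
t: 25.42
tcp_pos: [0.5983, -0.2281, 0.0548]
tcp_rot: [-3.14, -0.001, 1.569]
ft_force: [-0.5, 0.4, -1.5]
gripper_width: 0.0392
finger_force: 60.6
```

>>> play_rows([
  {"fingers": -1,"tx": 0,"ty": 0,"tz": 0,"spin": 0},
  {"fingers": -1,"tx": 0,"ty": 0,"tz": 0,"spin": 0},
  {"fingers": -1,"tx": 0,"ty": 0,"tz": 0,"spin": 0},
  {"fingers": -1,"tx": 0,"ty": 0,"tz": 0,"spin": 0},
  {"fingers": -1,"tx": 0,"ty": 0,"tz": 0,"spin": 0},
])

```text
t: 25.83
tcp_pos: [0.5996, -0.2272, 0.0572]
tcp_rot: [3.14, 0.001, 1.572]
ft_force: [-0.5, 1.1, -0.2]
gripper_width: 0.0394
finger_force: 60.6
```

Run:
```python
from h import *
q=arm.get_state()['tcp_pos']; f=q[2]-.0044; print(q,f,arm.get_state()['gripper_width'])
for n in('wrist','side','scene'):
  snap(n,n+'11'); W=cloud(n,n+'11')
  m=(W[...,2]>.017)&(W[...,2]<.023)&(np.hypot(W[...,0]-.601,W[...,1]+.227)<.05); p=W[m]
  print(n,'knob',fit(W,q[:2],.021,f+.027,f+.037),p[:,:2].min(0),p[:,:2].max(0))
```

```text
[ 0.59964186 -0.22719818  0.05716959] 0.052769593926352984 0.0393858303517648
wrist knob (array([ 0.6001, -0.2271]), 1242) [ 0.55994961 -0.24418129] [ 0.64308192 -0.18532494]
side knob (array([ 0.5966, -0.2272]), 85) [ 0.5568689  -0.27028603] [ 0.64162591 -0.20284713]
scene knob (array([ 0.5988, -0.2262]), 56) [ 0.56021086 -0.26703973] [ 0.64378352 -0.18571742]
```

>>> play_rows([
  {"fingers": -1,"tx": 1.5,"ty": 0,"tz": -8,"spin": 0},
  {"fingers": -1,"tx": 0,"ty": 0,"tz": -12,"spin": 0},
  {"fingers": -1,"tx": 0,"ty": 0,"tz": -8,"spin": 0},
  {"fingers": -1,"tx": 0,"ty": 0,"tz": -4,"spin": 0},
  {"fingers": -1,"tx": 0,"ty": 0,"tz": -2,"spin": 0},
])

```text
t: 26.4
tcp_pos: [0.5996, -0.2274, 0.0208]
tcp_rot: [-3.139, -0.001, 1.571]
ft_force: [0.6, 0.1, -0.8]
gripper_width: 0.0387
finger_force: 60.6
```

>>> play_rows([
  {"fingers": -1,"tx": 0,"ty": 0,"tz": -1,"spin": 0},
  {"fingers": -1,"tx": 0,"ty": 0,"tz": -1,"spin": 0},
  {"fingers": -1,"tx": 0,"ty": 0,"tz": -1,"spin": 0},
  {"fingers": -1,"tx": 0,"ty": 0,"tz": 0,"spin": 0},
  {"fingers": -1,"tx": 0,"ty": 0,"tz": 0,"spin": 0},
])

```text
t: 26.82
tcp_pos: [0.6008, -0.2278, 0.0195]
tcp_rot: [3.141, 0.0, 1.571]
ft_force: [0.3, -0.4, -0.7]
gripper_width: 0.0392
finger_force: 60.6
```

>>> play_rows([
  {"fingers": -1,"tx": 0,"ty": 0,"tz": -1,"spin": 0},
  {"fingers": -1,"tx": 0,"ty": 0,"tz": -1,"spin": 0},
  {"fingers": -1,"tx": 0,"ty": 0,"tz": 0,"spin": 0},
  {"fingers": -1,"tx": 0,"ty": 0,"tz": 0,"spin": 0},
  {"fingers": -1,"tx": 0,"ty": 0,"tz": 0,"spin": 0},
])

```text
t: 27.23
tcp_pos: [0.6009, -0.2279, 0.0185]
tcp_rot: [3.14, 0.001, 1.571]
ft_force: [-0.9, 1.5, 4.3]
gripper_width: 0.0396
finger_force: 61.1
```

In contact. Releasing and retreating.

>>> play_rows([
  {"fingers": 0,"tx": 0,"ty": 0,"tz": 0,"spin": 0},
  {"fingers": 0.3,"tx": 0,"ty": 0,"tz": 0,"spin": 0},
  {"fingers": 0.6,"tx": 0,"ty": 0,"tz": 0,"spin": 0},
  {"fingers": 1,"tx": 0,"ty": 0,"tz": 0,"spin": 0},
  {"fingers": 1,"tx": 0,"ty": 0,"tz": 0,"spin": 0},
])

```text
t: 27.65
tcp_pos: [0.6004, -0.2276, 0.017]
tcp_rot: [-3.141, -0.0, 1.571]
ft_force: [0.4, -0.0, 0.2]
gripper_width: 0.0852
finger_force: 0.0
```

>>> play_rows([
  {"fingers": 1,"tx": 0,"ty": 0,"tz": 15,"spin": 0},
  {"fingers": 1,"tx": 0,"ty": 0,"tz": 35,"spin": 0},
  {"fingers": 1,"tx": 0,"ty": 0,"tz": 35,"spin": 0},
  {"fingers": 1,"tx": 0,"ty": 0,"tz": 35,"spin": 0},
  {"fingers": 1,"tx": 0,"ty": 0,"tz": 15,"spin": 0},
])

```text
t: 28.07
tcp_pos: [0.6028, -0.2285, 0.1573]
tcp_rot: [3.135, 0.003, 1.571]
ft_force: [0.3, -1.0, 1.1]
gripper_width: 0.0857
finger_force: 0.0
```

>>> play_rows([
  {"fingers": 1,"tx": 0,"ty": 0,"tz": 0,"spin": 0},
  {"fingers": 1,"tx": 0,"ty": 0,"tz": 0,"spin": 0},
  {"fingers": 1,"tx": 0,"ty": 0,"tz": 0,"spin": 0},
  {"fingers": 1,"tx": 0,"ty": 0,"tz": 0,"spin": 0},
  {"fingers": 1,"tx": 0,"ty": 0,"tz": 0,"spin": 0},
])

```text
t: 28.48
tcp_pos: [0.5993, -0.2272, 0.1502]
tcp_rot: [-3.138, -0.001, 1.571]
ft_force: [0.2, 0.0, -0.4]
gripper_width: 0.0853
finger_force: 0.0
```

Run:
```python
from h import *
print(arm.get_state()['tcp_pos'])
for n in('wrist','side','scene'):
  snap(n,n+'12'); W=cloud(n,n+'12')
  print(n,'knob',fit(W,(.6015,-.2275),.021,.041,.051),'Bs',fit(W,(.6015,-.2275),.042,.004,.017),'box',fit(W,(.44,-.1),.025,.03,.068),'cand',fit(W,(.631,.131),.035,.014,.022),fit(W,(.631,.131),.018,.098,.122))
a=cv2.imread('pics/side12.png')[150:430,180:460];b=cv2.imread('pics/scene12.png')[110:330,190:410]
cv2.imwrite('pics/c12.png',np.hstack([cv2.resize(a,(400,400)),cv2.resize(b,(400,400))]))
```

```text
[ 0.59930081 -0.22721681  0.15019696]
wrist knob (array([ 0.6016, -0.2284]), 136) Bs (array([ 0.6017, -0.2524]), 424) box (array([ 0.4399, -0.0997]), 2434) cand (None, 0) (None, 0)
side knob (array([ 0.5989, -0.227 ]), 65) Bs (array([ 0.5995, -0.2272]), 149) box (array([ 0.4372, -0.0998]), 294) cand (array([0.6173, 0.1103]), 47) (None, 0)
scene knob (array([ 0.5999, -0.2266]), 47) Bs (array([ 0.6005, -0.2279]), 131) box (array([ 0.4396, -0.1001]), 219) cand (array([0.6313, 0.1311]), 191) (array([0.6314, 0.1322]), 149)
```

View pics/c12.png

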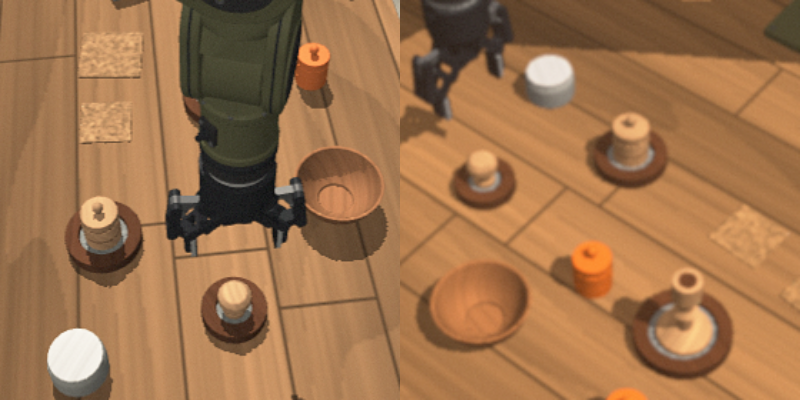

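All three pieces stand in their own recesses: knob (482,165), box (630,140) and candlestick (685,310) in the right half. The bystanders have not moved.

```bash
python3 -c "
from workcell import arm
print(arm.close_job())"
```

```text
the job is handed in; nothing more can be done
None
```

The job is handed in: the knob, lidded box and candlestick each stand upright in their own recess, within about 2 mm of centre by camera; the judge's verdict was not shown.

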